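# Fit the pump rotor on its flatted drive shaft and close the guard

### The arm

A 6-joint arm with a two-finger parallel gripper is mounted at the origin on the work surface. World frame = base frame: x ahead of the robot, y to its left, z up, the work surface at z = 0. Lengths are in m, angles in degrees, forces in N, time in s.
With the tool pointing down it reaches from about 0.25 to 0.725 m from the base axis. Payload 9.7 kg.
Tool frame: the origin (TCP) lies at the very end of the fingers, on their centre line; the grasp point (between the pads) lies 19 mm behind it; z points along the fingers, y is the direction in which the jaws open and shut (so a half turn about z gives the same grasp; the last joint's range is limited). The gripper opens to 85 mm and grips with 20 to 120 N. Pads are 22 mm wide; open, the fingers measure 114 mm over their backs; the gripper's body (76 mm by 85 mm) begins 54 mm behind the grasp point. The pads swing forward as they close: fully open they stand 13 mm farther back than shut.
Start: joints at [-70.302, 4.979, 10.078, 95.1, 0, 90], TCP at [0.185, -0.518, 0.231] pointing down, gripper open.
Joint ranges: [-179.16, 179.16], [-48.56, 103.87], [-65.8, 70.77], [-126.05, 130.52], [-82.76, 87.17], [-180, 180]. Speed limits (degrees/s): [127.2, 127.2, 147.25, 180, 180, 180].

### API

Orientations are given as [roll, pitch, yaw] about the fixed x, y, z axes, in that order (R = Rz(yaw) Ry(pitch) Rx(roll)).
In Python, from workcell import bot gives the robot as it stands. The module is installed in compiled form; this text tells all that it offers.
- The arm moves only by the tool step_arm, never from a script. Its arguments are lists of equal length, an entry for each row: "dr": the turn, a rotation vector about the tool's x, y, z in rad, a list of three; "xyz": the shift along the tool's x, y, z in units of 40 mm (1.0 is 40 mm), a list of three; "gripper": the opening, from 0 (shut) to 1 (fully open). In form: {"dr": [[wx, wy, wz], ...], "xyz": [[x, y, z], ...], "gripper": [gripper, ...]}. A call has exactly 8 rows; each row is the pose to reach, as a shift and turn from the pose commanded when the call began, along the tool's axes at that moment; what a row does not reach only later rows make up. A row lasts 1/10 s, in which the tool goes at most 50 mm and 8.59 degrees, less where a joint would pass 70% of its speed; a pose out of reach is approached as far as the arm can. A call with a gripper value outside its range is refused whole. The fingers move at their own pace and stop on an object; "squeeze" is the grip in N (left out, the last holds). Time passes only in rows, so rows that repeat a pose let the fingers close, or fill a call up. It gives the time, the measured TCP pose, the force and the opening at its end, in the units of the state.
- bot.get_obs(): the state, without advancing time (a new reading comes with each control period).
- bot.camera(name): name is "side" or "top"; returns a dict with "image" (480x640x3 uint8, red, green, blue), "camera_matrix" (3x3 intrinsics, pixels), "R" (3x3) and "t" (3): a world point X has camera coordinates R X + t. Camera axes: x right, y down, z forward; pixel columns grow to the right and rows downward; lengths in m; the calibration is good to about 2 mm. A picture is of the moment at which its call begins. There is no depth.
- bot.job_done(): hands the job in, once; it reports no verdict.
Trained networks look in a picture, given as the dict that the camera call returned (one of the last four; its "shot" number tells which), for a name from the list of things; names that differ only in an ending like _2 or _b are one class to them, and where a whole thing is asked for, a point or a joint stands for the part that bears it (a point fixed in the world has none). Each returns a list of dicts, best first, with "p" (0 to 1); they miss things now and then, are a little off and sometimes report something else, mostly with a low value. They report only what shows in the picture. A call takes as long as a camera call. They do not tell look-alikes from the thing itself.
- bot.regions_of(picture, thing): "region" (480x640 bool, what is visible of it) and "box" ([centre column, centre row, width, height] in pixels, round what is visible of it).
The state is a dict: "time": time; "q": joint angles; "qd": joint speeds; "joint_efforts": joint torques, N m; "ee_pos": TCP position; "tcp_rot": TCP orientation; "wrist_force": force on the tool from outside, world axes, zero at the start; "torque": the same for the moment, N m; "opening": finger opening in m.
Only numpy, scipy, OpenCV 4.12 (cv2) and the standard library are available. Lean on these libraries where they do the work, as an engineer would, in place of code of your own. Each camera call takes 0.05 s, during which the arm holds its last target.

### The job

The tubing pump on the lab bench has no rotor: pick up the roller rotor with the hexagonal hub, turn it so that its D-shaped bore matches the flat of the pump's sloping drive shaft, and push it fully home. Then let go of it, swing the pump's clear guard fully shut over it and let go. Do not knock over the bottles, the jar or the beaker.

Things in the scene. Friction and masses are not known exactly. Their poses are not given: they have to be found in the camera images.
- rotor: Rotor, 160 g, on the bench hub up, left or right of the pump: grey lower part with 3 steel rollers, diameter 61 mm, 20 mm high; above it a white hexagonal hub from 20 to 52 mm, 34 mm across flats. D bore right through: diameter 22.4 mm, flat 6.2 mm off axis. Origin: on the axis at the underside. z: up out of the hub; x: towards the bore's flat. Hub flats face 0, 60, 120.. degrees from x.
- shaft: Steel shaft, diameter 20 mm, flat 5 mm off axis along its length, 34 mm out of a boss of diameter 48 mm, tip tapered for 3 mm; 30 degrees from vertical. Origin: on the axis at the boss, where the seated rotor's underside rests. z: outwards; x: towards the flat, within 0.8 rad of facing up the slope. Stiff (1.5 N m). Fully home, the rotor's frame coincides with this; clearance 1.2 mm.
- pump: White pump fixed to the bench, 215 mm deep (x), 170 mm wide (y). Its face slopes at 30 degrees, rising to the back; the shaft stands square on it, foot 88 mm above the bench. A shoulder 75 mm up the slope from the shaft's axis carries the guard. Origin: on its underside, below the shaft's foot. x: front to back; y: along the hinge; z: up. Upslope = x cos30 + z sin30; shaft z = -x sin30 + z cos30.
- guard (a joint): Hinge of the clear guard plate, rad. 0 = shut (parallel to the sloping face, 60 mm out from the shaft's foot, 6 mm clear of a seated rotor); grows as it opens; starts at 2.05 to 2.3, standing up at the back; stop at 2.35. Stiff (0.28 N m, about 2 N at the handle): it stays where it is left. Plate 140 mm wide, 4 mm thick, ends 124 mm from the hinge.
- guard_hinge (a point): Middle of the guard's hinge line, which runs along the pump's y; 65 mm up the slope from the shaft's axis and 60 mm further out than the shaft's origin.
- guard_handle (a point): Middle of the guard's handle, a round steel bar of diameter 10 mm parallel to the hinge, 165 mm from the hinge line in the plane of the plate and 36 mm clear of the plate's edge, held by two arms 102 mm apart. From the hinge it lies at 165 mm * (-cos(joint) * upslope + sin(joint) * shaft z).
- idler: Bystander: white plain round idler sleeve, diameter 56 mm, height 32 mm, with a round 28 mm bore and no hexagonal hub; stands on the other side of the pump from the rotor. Not needed. Origin: centre of its underside.
- bottle_a: Bystander: glass bottle with blue cap, diameter 70 mm, height 150 mm. Origin: centre of its underside, z up.
- bottle_b: Bystander: smaller glass bottle with blue cap, diameter 60 mm, height 130 mm. Origin: centre of its underside, z up.
- jar: Bystander: white jar, diameter 64 mm, height 70 mm. Origin: centre of its underside, z up.
- beaker: Bystander: open glass beaker, diameter 68 mm, height 85 mm. Origin: centre of its underside, z up.
Mind the look-alikes: they are no part of the job. Leave any black or pink look-alike of the rotor alone.

How it is judged (in metres and radians):
On the way:
1. the rotor sits fully home on the shaft, bore and flat matched, and has been let go (distance between rotor and shaft below 0.005 m and angle between the z axis of rotor and the z axis of shaft, either way round below 0.08 rad and contact force between the fingers and rotor below 0.1 N), for 0.2 s.
At the end, for the whole second after the job is handed in: The rotor is at rest fully home on the shaft (origins within 5 mm, axes within 0.08 rad, so flat on flat) and the guard is shut over it (joint below 0.08 rad) (distance between rotor and shaft below 0.005 m and angle between the z axis of rotor and the z axis of shaft, either way round below 0.08 rad and value of joint guard below 0.08 rad and linear speed of rotor below 0.02 m/s); the robot touches nothing.
It fails at once if a bottle, the jar or the beaker is knocked over (angle between any of bottle_a, bottle_b, jar, beaker's own z axis and vertical above 0.6 rad).
It also fails if it takes over 64 s, if anything falls off the work surface, if the arm or the gripper's body presses on something with over 40 N, if the wrist force passes 120 N, or if a joint passes its speed limit or range.

## Working session

There is one attempt and no reset: what is moved stays moved. The work goes in short steps, Python scripts to look and compute and a tool call to move; the robot and the scene stay as the last step left them, time stands still between calls to the robot, and variables do not carry over. Pictures are saved under pics/ and viewed, and the job is handed in when it is done.

Besides the shell and the picture viewer there is one more tool, called after "Call:" in YAML: its name, and indented under it one key for each argument. step_arm: Moves the arm, as the interface text tells. Its arguments: {"type":"object","properties":{"dr":{"type":"array"},"xyz":{"type":"array"},"gripper":{"type":"array"},"squeeze":{"type":"number"}},"required":["dr","xyz","gripper"]}

```bash
mkdir -p pics; python3 - <<'E'
from workcell import bot
import cv2,pickle,numpy as np
o=bot.get_obs();print(o)
P={}
for n in("side","top"):
    p=bot.camera(n);P[n]=p
    cv2.imwrite(f"pics/{n}0.png",cv2.cvtColor(p["image"],cv2.COLOR_RGB2BGR))
    print(n,p["camera_matrix"],p["R"],p["t"])
    for th in("rotor","shaft","pump","guard","guard_handle","guard_hinge","idler","bottle_a","jar","beaker"):
        try:
            for r in bot.regions_of(p,th): print(th,round(r["p"],2),np.round(r["box"]))
        except Exception as e: print(th,e)
pickle.dump(P,open("p0.pkl","wb"))
print(bot.get_obs()["time"])
E
```

```text
{'time': 0.0, 'q': array([-7.03034006e+01,  5.01025295e+00,  1.00346015e+01,  9.51013561e+01,
       -6.27116345e-04,  8.99983509e+01]), 'qd': array([-0.07494831, -0.10076928, -0.02893168, -0.00257981, -0.0205002 ,
        0.00256515]), 'joint_efforts': array([ 5.10218451e-03, -5.20384097e+01,  4.64812768e+01,  1.59071916e-02,
        3.06174170e-04,  1.65255568e-05]), 'ee_pos': array([ 0.18528681, -0.51759204,  0.23059254]), 'tcp_rot': array([-1.79922992e+02,  6.24899342e-04,  1.96982494e+01]), 'wrist_force': array([ 0.15908864, -0.20519098,  0.24402752]), 'torque': array([ 0.02160514,  0.0373766 , -0.03051791]), 'opening': 0.08526877729827985}
side [[480.09920192   0.         321.16018575]
 [  0.         480.09920192 238.41175936]
 [  0.           0.           1.        ]] [[-0.95178013 -0.30624857 -0.01806654]
 [-0.2078023   0.68690517 -0.69640468]
 [ 0.22568293 -0.65906987 -0.71742185]] [0.5178452  0.20291499 1.09904544]
rotor 0.86 [387. 201.  20.  18.]
rotor 0.58 [407. 180.  23.  28.]
rotor 0.56 [351. 191.  25.  18.]
shaft 0.61 [268. 191.  51.  96.]
shaft 0.45 [291. 244.   9.  1
[... 517 characters left out ...]
0.2035323 ]
 [ 0.20314598 -0.01266166 -0.97906659]] [0.03755252 0.59409355 1.25704063]
rotor 0.95 [474. 300.  22.  24.]
rotor 0.75 [427. 251.  24.  20.]
rotor 0.68 [432. 292.  21.  25.]
rotor 0.31 [192. 218.  32.  34.]
rotor 0.28 [415. 201.  34.  32.]
rotor 0.27 [194. 298.  28.  24.]
shaft 0.66 [306. 233.  12.   6.]
pump 0.7 [306. 218.  71.  92.]
guard 0.9 [306. 193.  70.  42.]
guard 0.62 [136. 246.  29.  30.]
guard_handle 0.64 [306. 194.  70.  40.]
guard_hinge 0.72 [305. 194.  69.  44.]
idler 0.63 [193. 297.  26.  23.]
bottle_a 0.72 [191. 216.  34.  34.]
bottle_a 0.61 [415. 200.  34.  32.]
jar 0.77 [135. 246.  25.  27.]
beaker 0.68 [475. 219.  32.  28.]
beaker 0.17 [194. 216.  33.  34.]
1.1
```

View pics/side0.png

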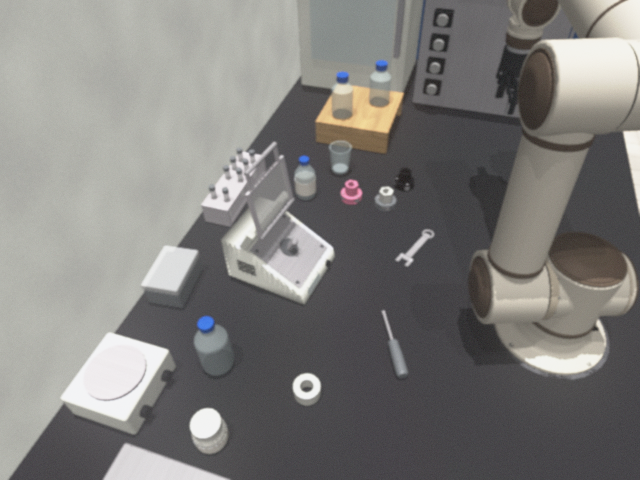

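View pics/top0.png

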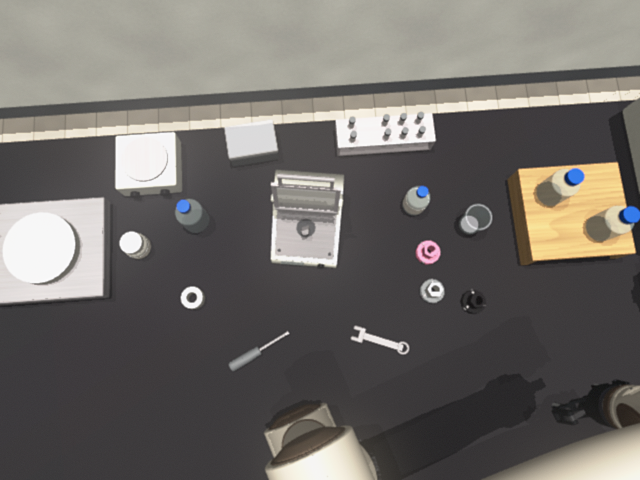

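```bash
python3 - <<'E'
import cv2,pickle,numpy as np
P=pickle.load(open("p0.pkl","rb"))
t=P["top"]["image"][:,:,::-1];s=P["side"]["image"][:,:,::-1]
a=cv2.resize(t[235:315,405:495],None,fx=6,fy=6,interpolation=cv2.INTER_CUBIC)
cv2.imwrite("pics/ct.png",a)
cv2.imwrite("pics/cs.png",cv2.resize(s[150:230,330:430],None,fx=6,fy=6,interpolation=cv2.INTER_CUBIC))
cv2.imwrite("pics/cp.png",cv2.resize(t[165:275,255:355],None,fx=5,fy=5,interpolation=cv2.INTER_CUBIC))
cv2.imwrite("pics/cps.png",cv2.resize(s[135:310,215:340],None,fx=3.4,fy=3.4,interpolation=cv2.INTER_CUBIC))
E
```

```text
(no output)
```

View pics/ct.png

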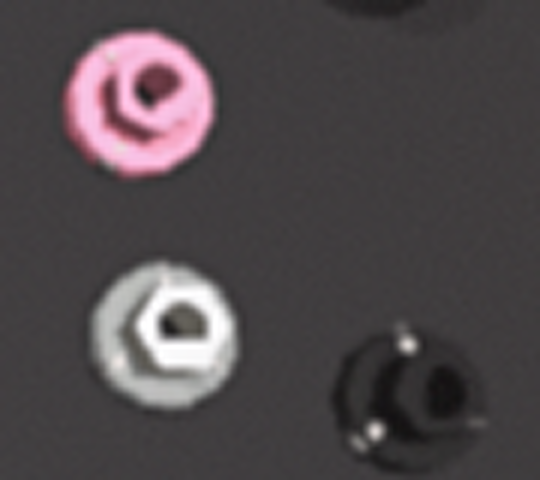

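View pics/cs.png

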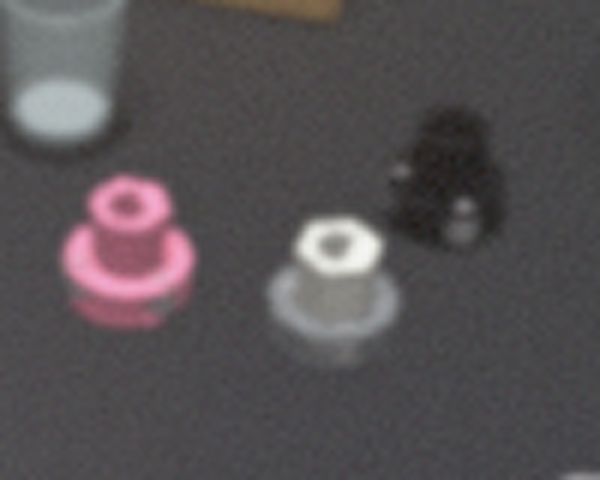

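View pics/cp.png

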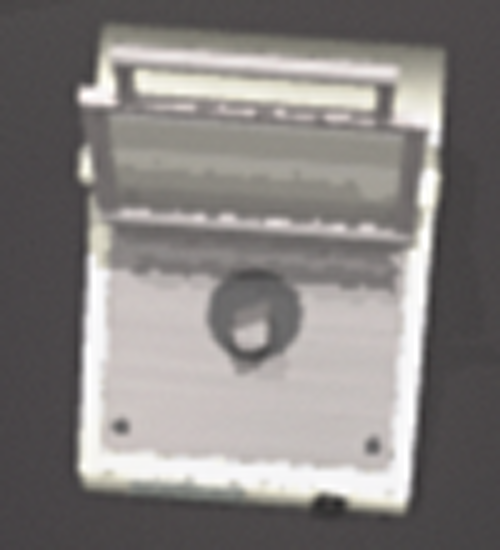

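View pics/cps.png

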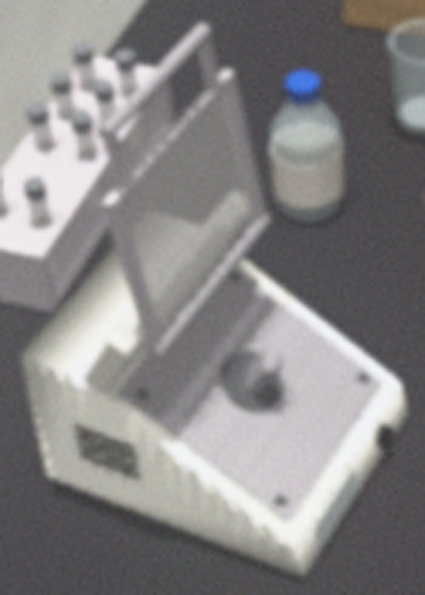

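Candidates for the rotor: grey/white rotor with hex hub (top 432,291; side 387,200); pink look-alike (428,251); black look-alike (474,300); white idler (192,297). I choose the grey/white one; the crop shows its white hex hub and D bore, with the flat apparently towards the bottom of the picture. The top picture shows the shaft at about (305,230).

```bash
cat > h.py <<'E'
import cv2,pickle,numpy as np
from scipy.spatial.transform import Rotation as Ro
from scipy.optimize import minimize
def proj(P,X):
    X=np.atleast_2d(X);c=X@P["R"].T+P["t"];u=c@P["camera_matrix"].T
    return u[:,:2]/u[:,2:]
def ray(P,uv,z):
    C=-P["R"].T@P["t"];d=P["R"].T@np.linalg.inv(P["camera_matrix"])@np.array([uv[0],uv[1],1.])
    return C+d*(z-C[2])/d[2]
S=8
def circ(r,z,n=48):
    a=np.linspace(0,2*np.pi,n,endpoint=False);return np.c_[r*np.cos(a),r*np.sin(a),0*a+z]
def dee(r,f,z,n=48):
    a0=np.arccos(f/r);a=np.linspace(a0,2*np.pi-a0,n);return np.c_[r*np.cos(a),r*np.sin(a),0*a+z]
def hexa(af,z):
    a=np.radians(30+60*np.arange(6));return np.c_[af/np.sqrt(3)*np.cos(a),af/np.sqrt(3)*np.sin(a),0*a+z]
def labels(P,roi,polys):
    """polys: list of (label, pts3D world, hull?)"""
    x0,y0,x1,y1=roi;L=np.zeros(((y1-y0)*S,(x1-x0)*S),np.uint8)
    for lab,pts in polys:
        q=(proj(P,pts)-[x0,y0]+0.5)*S-0.5
        q=cv2.convexHull(np.round(q*16).astype(np.int32).reshape(-1,1,2))
        cv2.fillPoly(L,[q],int(lab),shift=4)
    return L
def cost(P,roi,polys,n,clip=25.,ret=False,blur=0.6):
    L=labels(P,roi,polys);x0,y0,x1,y1=roi
    img=P["image"][y0:y1,x0:x1].astype(float).mean(2).ravel()
    A=[]
    for k in range(n+1):
        m=(L==k).astype(np.float32)
        m=cv2.resize(m,(x1-x0,y1-y0),interpolation=cv2.INTER_AREA)
        m=cv2.GaussianBlur(m,(0,0),blur);A.append(m.ravel())
    A=np.array(A).T
    AtA=A.T@A+1e-3*np.eye(n+1)
    w=np.ones(len(img))
    for _ in range(3):
        c=np.linalg.solve((A*w[:,None]).T@A+1e-3*np.eye(n+1),(A*w[:,None]).T@img);r=img-A@c;w=1/(1+(r/clip)**2)
    v=np.mean(np.minimum(r**2,(2*clip)**2))
    return (v,c,(A@c).reshape(y1-y0,x1-x0),r) if ret else v
def rotor_polys(R,o):
    # hub sides separate labels
    T=lambda p:p@R.T+o
    out=[(1,T(np.r_[circ(.0305,0),circ(.0305,.02)])),(2,T(circ(.0305,.02)))]
    out+=[(3,T(np.r_[hexa(.034,.02),hexa(.034,.052)])),(4,T(hexa(.034,.052))),(5,T(dee(.0112,.0062,.052)))]
    return out
E
cat > fr.py <<'E'
from h import *
P=pickle.load(open("p0.pkl","rb"))
print("ray disc centre",ray(P["top"],(432.3,291.2),.02), ray(P["side"],(386,201),.015))
R=lambda a:Ro.from_euler('z',a).as_matrix()
rois={"top":(418,276,448,308),"side":(372,184,404,214)}
def c(v,cams):
    return sum(cost(P[k],rois[k],rotor_polys(R(v[2]),np.array([v[0],v[1],0])),5) for k in cams)
x0=ray(P["top"],(432.3,291.2),.02)[:2]
for cams in(("top",),("side",),("top","side")):
    res=[]
    for d in range(0,360,15):
        v=[x0[0],x0[1],np.radians(d)]
        if d==0:
            m=minimize(c,v,args=(cams,),method="Nelder-Mead",options=dict(initial_simplex=np.array([v,[v[0]+.004,v[1],v[2]],[v[0],v[1]+.004,v[2]],[v[0],v[1],v[2]+.2]]),maxfev=120));xx=m.x
        v=[xx[0],xx[1],np.radians(d)]
        m=minimize(c,v,args=(cams,),method="Nelder-Mead",options=dict(initial_simplex=np.array([v,[v[0]+.002,v[1],v[2]],[v[0],v[1]+.002,v[2]],[v[0],v[1],v[2]+.15]]),maxfev=70))
        res.append((m.fun,m.x))
    res.sort(key=lambda r:r[0])
    for f,x in res[:6]:print(cams,round(f,1),np.round(x[:2],4),round(np.degrees(x[2])%360,1))
    ang=np.array([np.degrees(r[1][2])%360 for r in res])
    for g in range(6):
        pass
E
python3 fr.py
```

```text
ray disc centre [ 0.44529955 -0.30479982  0.02      ] [ 0.44436292 -0.30327981  0.015     ]
('top',) 87.6 [ 0.4474 -0.3044] 172.9
('top',) 88.4 [ 0.4474 -0.3043] 173.4
('top',) 88.6 [ 0.4474 -0.3044] 172.9
('top',) 90.3 [ 0.4473 -0.3043] 175.2
('top',) 127.8 [ 0.4473 -0.3043] 112.0
('top',) 128.3 [ 0.4472 -0.3043] 113.5
('side',) 123.3 [ 0.448  -0.3062] 169.3
('side',) 123.9 [ 0.4481 -0.306 ] 171.6
('side',) 124.0 [ 0.448  -0.3061] 170.3
('side',) 129.3 [ 0.4475 -0.3054] 168.7
('side',) 135.9 [ 0.448  -0.3064] 230.1
('side',) 137.7 [ 0.4479 -0.3061] 231.1
('top', 'side') 232.7 [ 0.4474 -0.3046] 173.1
('top', 'side') 234.3 [ 0.4473 -0.3043] 173.0
('top', 'side') 235.9 [ 0.4473 -0.3043] 173.0
('top', 'side') 235.9 [ 0.4473 -0.3044] 171.6
('top', 'side') 236.9 [ 0.4474 -0.3043] 172.5
('top', 'side') 292.5 [ 0.4474 -0.3045] 114.5
```

```bash
python3 - <<'E'
from h import *
P=pickle.load(open("p0.pkl","rb"))
t=P["top"]["image"][:,:,::-1];s=P["side"]["image"][:,:,::-1]
a=cv2.resize(t[165:271,265:349],None,fx=7,fy=7,interpolation=cv2.INTER_LANCZOS4)[:600]
cv2.imwrite("pics/d1.png",cv2.resize(t[214:270,266:346],None,fx=10,fy=10,interpolation=cv2.INTER_LANCZOS4))
cv2.imwrite("pics/d2.png",cv2.resize(s[210:300,222:336],None,fx=6.5,fy=6.5,interpolation=cv2.INTER_LANCZOS4))
for uv,z in(((305,230),.11),((272,265),.04),((337,267),.04)):print(ray(P["top"],uv,z))
E
```

```text
[0.61021342 0.01263326 0.11      ]
[0.53996997 0.10374771 0.04      ]
[ 0.52288011 -0.06285283  0.04      ]
```

View pics/d1.png

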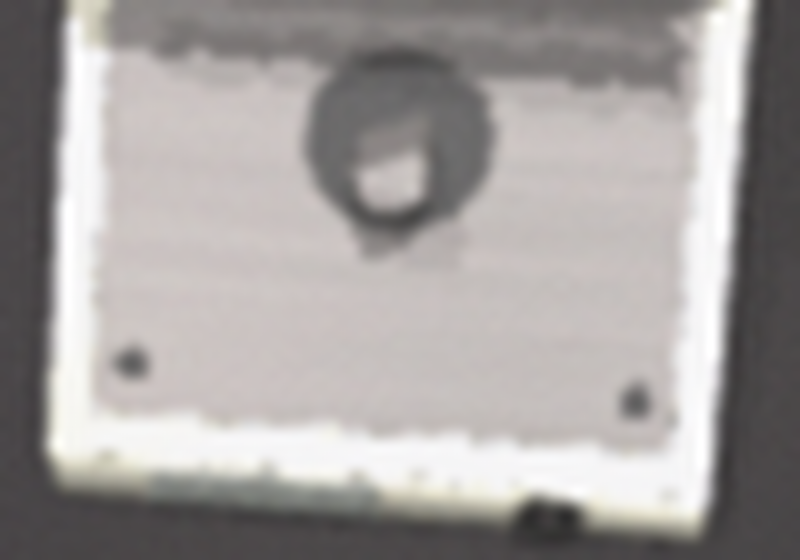

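View pics/d2.png

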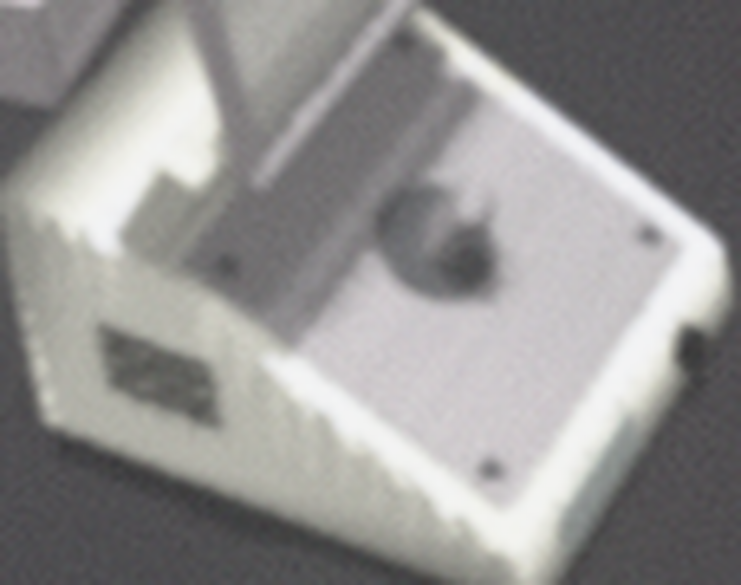

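```bash
cat > fp.py <<'E'
from h import *
from scipy.optimize import least_squares
P=pickle.load(open("p0.pkl","rb"))
def Rp(yaw): return Ro.from_euler('z',yaw).as_matrix()@Ro.from_euler('y',-30,degrees=True).as_matrix()
# check: z col = (-sin30,0,cos30), x col=(cos30,0,sin30)
# screws
d1=lambda u,v:((u+.5)/10-.5+266,(v+.5)/10-.5+214)
d2=lambda u,v:((u+.5)/6.5-.5+222,(v+.5)/6.5-.5+210)
ft=[d1(133,362),d1(636,401)];fs=[d2(490,468),d2(650,234)]
def f(p):
    x,y,yaw,ys,h=p;R=Rp(yaw);u=-.085
    pts=np.array([[u,ys,h],[u,-ys,h]])@R.T+[x,y,.088]
    return np.r_[(proj(P["top"],pts)-ft).ravel(),(proj(P["side"],pts)-fs).ravel()]
m=least_squares(f,[.62,.02,-.14,.06,-.005]);print("screws",m.x,m.fun.round(2));yaw=m.x[2];print(np.degrees(yaw))
def pp(v,P_):
    x,y,phi=v[:3];hb=.006
    R=Rp(yaw);o=np.array([x,y,.088]);T=lambda p:p@R.T+o
    Rz=Ro.from_euler('z',phi).as_matrix();D=lambda p:T(p@Rz.T)
    out=[(1,T(np.r_[circ(.024,-hb),circ(.024,0)])),(2,T(circ(.024,0)))]
    rt=.0085;ft=.0042
    out+=[(3,D(np.r_[dee(.01,.005,0),dee(.01,.005,.031),dee(rt,ft,.034)]))]
    C=-P_["R"].T@P_["t"];n=R@Rz@np.array([1,0,0])
    w=np.sqrt(.01**2-.005**2)
    fl=D(np.array([[.005,w,0],[.005,-w,0],[.005,-w,.031],[.005,w,.031]]))
    if n@(C-fl[0])>0: out.append((4,fl))
    out.append((5,D(dee(rt,ft,.034))))
    return out
rois={"top":(294,216,318,239),"side":(278,236,302,258)}
def c(v,cams):return sum(cost(P[k],rois[k],pp(v,P[k]),5) for k in cams)
if __name__=="__main__":
  for cams in(("top",),("side",),("top","side")):
    res=[]
    for d in range(-60,61,20):
        v=np.array([.622,.017,np.radians(d)])
        if res and 0: v[:2]=res[0][1][:2]
        sx=np.array([v,v+[.004,0,0],v+[0,.004,0],v+[0,0,.25]])
        m=minimize(c,v,args=(cams,),method="Nelder-Mead",options=dict(initial_simplex=sx,maxfev=150))
        res.append((m.fun,m.x))
    res.sort(key=lambda r:r[0])
    for f_,x in res[:5]:print(cams,round(f_,1),np.round(x[:2],4),round(np.degrees(x[2]),1))
  b=res[0][1]
  for k in cams:
    v,co,im,r=cost(P[k],rois[k],pp(b,P[k]),5,ret=True);x0,y0,x1,y1=rois[k]
    I=P[k]["image"][y0:y1,x0:x1].mean(2)
    cv2.imwrite(f"pics/fp_{k}.png",cv2.resize(np.hstack([I,im]).clip(0,255).astype(np.uint8),None,fx=14,fy=14,interpolation=cv2.INTER_CUBIC));print(co.round())
E
python3 fp.py
```

```text
screws [ 0.64442229  0.00715418 -0.15244026  0.06473411  0.01096821] [-0.06 -0.12  0.03  0.01  0.12 -0.   -0.02  0.03]
-8.73418346328941
('top',) 481.2 [0.6235 0.0111] 28.5
('top',) 482.1 [0.6229 0.0112] 34.4
('top',) 482.2 [0.6235 0.0109] 31.5
('top',) 489.8 [0.6232 0.0109] -4.8
('top',) 495.9 [0.6232 0.0114] 61.3
('side',) 350.9 [0.6247 0.0081] -49.9
('side',) 351.6 [0.6247 0.0084] 28.6
('side',) 353.6 [0.6251 0.0078] 48.2
('side',) 353.9 [0.6253 0.0077] 48.9
('side',) 355.3 [0.6252 0.0077] -26.4
('top', 'side') 862.5 [0.6235 0.0108] 36.2
('top', 'side') 865.2 [0.6238 0.0105] 20.6
('top', 'side') 872.6 [0.6235 0.0115] 44.0
('top', 'side') 877.3 [0.6238 0.0109] 53.9
('top', 'side') 892.3 [0.6238 0.0105] -27.8
[175.  71. 102. 112. 129. 193.]
[186. 185. 101. 113. 145. 195.]
```

View pics/fp_top.png

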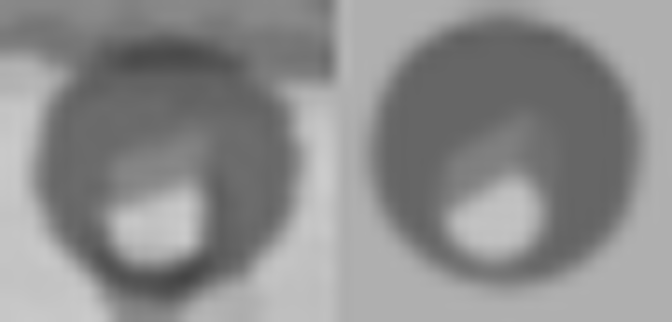

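View pics/fp_side.png

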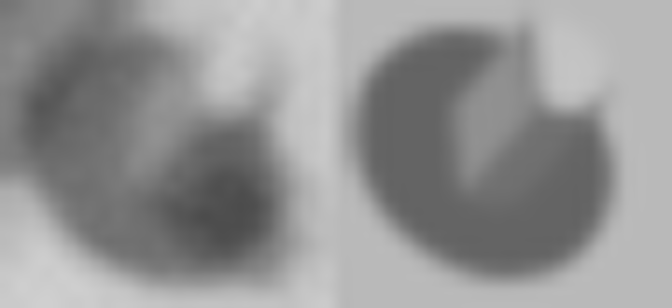

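```bash
cat > fp2.py <<'E'
from h import *
from fp import Rp,P,yaw,rois
import sys
def pp(v,P_):
    x,y,phi,hb,rt=v[:5]
    R=Rp(yaw);o=np.array([x,y,.088]);T=lambda p:p@R.T+o
    Rz=Ro.from_euler('z',phi).as_matrix();D=lambda p:T(p@Rz.T)
    out=[(1,T(np.r_[circ(.024,-hb),circ(.024,0)])),(2,T(circ(.024,0)))]
    ft=.005-(.01-rt)
    C=-P_["R"].T@P_["t"]
    # curved facets, painted back to front
    a0=np.arccos(.5);e=np.linspace(a0,2*np.pi-a0,19)
    fac=[]
    for i in range(18):
        a,b=e[i],e[i+1]
        q=np.array([[.01*np.cos(t),.01*np.sin(t),z] for z in(0,.031) for t in(a,b)]+[[rt*np.cos(t),rt*np.sin(t),.034] for t in(a,b)])
        n=R@Rz@np.array([np.cos((a+b)/2),np.sin((a+b)/2),0]);W=D(q)
        if n@(C-W[0])>0: fac.append((5+i//3,W))
    out+=fac
    w=np.sqrt(.01**2-.005**2);n=R@Rz@np.array([1,0,0])
    fl=D(np.array([[.005,w,0],[.005,-w,0],[.005,-w,.031],[.005,w,.031]]))
    if n@(C-fl[0])>0: out.append((4,fl))
    out.append((3,D(dee(rt,ft,.034))))
    return out
def c(v,cams):
    s=0
    if not(.002<v[3]<.02 and .006<v[4]<.0099):return 1e5
    for k in cams:
        I=P[k]
        _,co,im,r=cost(I,rois[k],pp(v,I),10,ret=True)
        x0,y0,x1,y1=rois[k];yy,xx=np.mgrid[y0:y1,x0:x1]
        if k=="top": m=(yy>=221)&~((yy>=235)&(xx<306))
        else: m=(yy-236)*1.0+(xx-278)>13
        s+=np.mean(np.minimum(r.reshape(m.shape)[m]**2,2500))
    return s
for cams in(("top",),("side",),("top","side")):
    res=[]
    for d in range(-45,61,15):
        v=np.array([.622,.0105,np.radians(d),.006,.008])
        sx=np.array([v,v+[.004,0,0,0,0],v+[0,.004,0,0,0],v+[0,0,.25,0,0],v+[0,0,0,.004,0],v+[0,0,0,0,.001]])
        m=minimize(c,v,args=(cams,),method="Nelder-Mead",options=dict(initial_simplex=sx,maxfev=220))
        res.append((m.fun,m.x))
    res.sort(key=lambda r:r[0])
    for f_,x in res[:5]:print(cams,round(f_,1),np.round(x[:2],4),round(np.degrees(x[2]),1),x[3:].round(4))
    b=res[0][1]
    for k in cams:
        v,co,im,r=cost(P[k],rois[k],pp(b,P[k]),10,ret=True);x0,y0,x1,y1=rois[k]
        I=P[k]["image"][y0:y1,x0:x1].mean(2)
        cv2.imwrite(f"pics/fq_{k}_{len(cams)}.png",cv2.resize(np.hstack([I,im]).clip(0,255).astype(np.uint8),None,fx=14,fy=14,interpolation=cv2.INTER_CUBIC))
a=[cv2.imread(f"pics/fq_{k}_{n}.png")[:300,:670] for n in(1,2) for k in("top","side")]
cv2.imwrite("pics/fq.png",cv2.resize(np.vstack([np.hstack([a[i][:,:640] if a[i].shape[1]<670 else cv2.resize(a[i],(640,300)) for i in (j,j+1)]) for j in(0,2)]),(800,375)))
E
python3 fp2.py
```

```text
screws [ 0.64442229  0.00715418 -0.15244026  0.06473411  0.01096821] [-0.06 -0.12  0.03  0.01  0.12 -0.   -0.02  0.03]
-8.73418346328941
('top',) 154.1 [0.6223 0.011 ] 21.3 [0.0192 0.0086]
('top',) 157.8 [0.6223 0.0113] 16.3 [0.0169 0.0086]
('top',) 159.1 [0.6221 0.0113] 25.4 [0.0159 0.0083]
('top',) 159.2 [0.622 0.011] 18.2 [0.0183 0.0089]
('top',) 166.0 [0.6221 0.0112] 29.1 [0.0122 0.0085]
('side',) 135.6 [0.6206 0.0116] -54.3 [0.0055 0.009 ]
('side',) 135.9 [0.6205 0.0121] -51.8 [0.0078 0.0088]
('side',) 138.8 [0.6207 0.0121] -43.0 [0.0087 0.0086]
('side',) 154.0 [0.621  0.0113] 23.1 [0.0036 0.0094]
('side',) 155.2 [0.621  0.0122] 27.3 [0.0082 0.0092]
('top', 'side') 318.9 [0.6207 0.0113] -91.5 [0.016  0.0085]
('top', 'side') 322.9 [0.6207 0.0114] -77.6 [0.0186 0.0082]
('top', 'side') 329.3 [0.6217 0.0113] 23.1 [0.0181 0.0086]
('top', 'side') 330.6 [0.6214 0.0113] 27.8 [0.0172 0.0089]
('top', 'side') 332.7 [0.6215 0.0113] 29.5 [0.0172 0.0089]
```

View pics/fq.png

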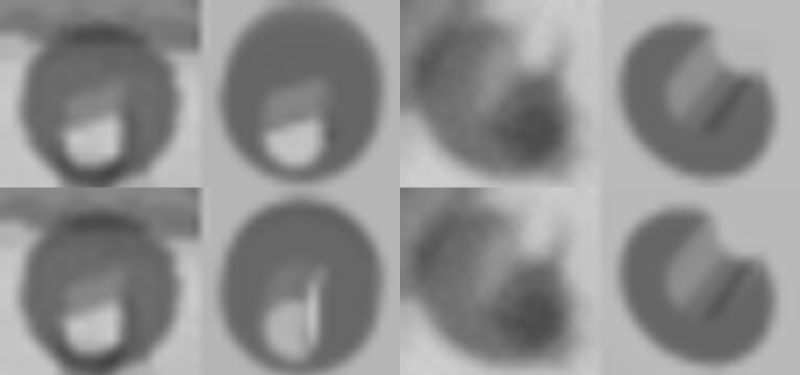

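```bash
cat > mv.py <<'E'
from h import *
from workcell import bot
def pose(o=None):
    o=o or bot.get_obs();return Ro.from_euler('xyz',o["tcp_rot"],degrees=True),np.array(o["ee_pos"]),o
def rel(Rt,pt,cur=None):
    R,p,o=pose()
    if cur is not None:R,p=cur
    dr=(R.inv()*Rt).as_rotvec();d=R.inv().apply(np.array(pt)-p)/.04
    print("q",np.round(o["q"],1),"t",round(o["time"],2),"F",np.round(o["wrist_force"],1),"op",round(o["opening"],4))
    print("pos",p.round(4),"rpy",R.as_euler('xyz',degrees=True).round(2))
    print("dr",dr.round(3),"deg",np.degrees(np.linalg.norm(dr)).round(1),"xyz",d.round(3),"mm",np.linalg.norm(d*40).round(1))
def down(yaw):return Ro.from_euler('xyz',[180,0,yaw],degrees=True)
SX,SY,SZ=.6217,.0113,.088;PYAW=-8.73;PHI=22.
def Rpump(): return Ro.from_euler('z',PYAW,degrees=True)*Ro.from_euler('y',-30,degrees=True)
E
python3 -c "
from mv import *
rel(down(19.7),[.4474,-.3045,.13])
for n,uv in(('pink',(428,252)),('black',(474,300))):print(n,ray(pickle.load(open('p0.pkl','rb'))['top'],uv,.02))"
```

```text
q [-70.3   5.   10.1  95.1  -0.   90. ] t 1.1 F [-0.2  0.2  0.6] op 0.0848
pos [ 0.1854 -0.5178  0.2313] rpy [180.    0.   19.7]
dr [ 0.  0. -0.] deg 0.0 xyz [ 7.965 -2.813  2.532] mm 352.7
pink [ 0.54855245 -0.30569916  0.02      ]
black [ 0.41511103 -0.40929302  0.02      ]
```

Call:
step_arm:
  dr:
    - [0,0,0]
    - [0,0,0]
    - [0,0,0]
    - [0,0,0]
    - [0,0,0]
    - [0,0,0]
    - [0,0,0]
    - [0,0,0]
  xyz:
    - [7.965,-2.813,2.53]
    - [7.965,-2.813,2.53]
    - [7.965,-2.813,2.53]
    - [7.965,-2.813,2.53]
    - [7.965,-2.813,2.53]
    - [7.965,-2.813,2.53]
    - [7.965,-2.813,2.53]
    - [7.965,-2.813,2.53]
  gripper: [1,1,1,1,1,1,1,1]

```text
time: 1.9
ee_pos: [0.4499, -0.3007, 0.1278]
tcp_rot: [-179.8, 0.0, 20.0]
wrist_force: [-0.4, -0.3, -0.0]
opening: 0.0854
```

```bash
python3 -c "
from mv import *
rel(down(142.5),[.4474,-.3045,.1])
rel(down(-37.5),[.4474,-.3045,.1])"
```

```text
q [-3.380e+01  3.100e+00 -3.300e+00  8.370e+01  1.000e-01  1.262e+02] t 1.9 F [-0.4 -0.3 -0. ] op 0.0854
pos [ 0.4499 -0.3007  0.1278] rpy [-1.7984e+02  4.0000e-02  1.9980e+01]
dr [-2.000e-03 -3.000e-03 -2.138e+00] deg 122.5 xyz [-0.091  0.069  0.695] mm 28.2
q [-3.380e+01  3.100e+00 -3.300e+00  8.370e+01  1.000e-01  1.262e+02] t 1.9 F [-0.4 -0.3 -0. ] op 0.0854
pos [ 0.4499 -0.3007  0.1278] rpy [-1.7984e+02  4.0000e-02  1.9980e+01]
dr [-0.002  0.002  1.003] deg 57.5 xyz [-0.091  0.069  0.695] mm 28.2
```

Call:
step_arm:
  dr:
    - [0,0,-2.138]
    - [0,0,-2.138]
    - [0,0,-2.138]
    - [0,0,-2.138]
    - [0,0,-2.138]
    - [0,0,-2.138]
    - [0,0,-2.138]
    - [0,0,-2.138]
  xyz:
    - [-0.06,0.09,0.8]
    - [-0.06,0.09,0.8]
    - [-0.06,0.09,0.8]
    - [-0.06,0.09,0.8]
    - [-0.06,0.09,0.8]
    - [-0.06,0.09,0.8]
    - [-0.06,0.09,0.8]
    - [-0.06,0.09,0.8]
  gripper: [1,1,1,1,1,1,1,1]

```text
time: 2.7
ee_pos: [0.446, -0.3091, 0.0984]
tcp_rot: [180.0, 0.0, 88.8]
wrist_force: [0.0, 0.6, 1.0]
opening: 0.0855
```

```bash
python3 -c "
from mv import *
rel(down(142.5),[.4474,-.3045,.08])"
```

```text
q [-34.7   3.4  -6.3  80.3  -0.   56.5] t 2.7 F [0.  0.6 1. ] op 0.0855
pos [ 0.446  -0.3091  0.0984] rpy [1.7999e+02 1.0000e-02 8.8780e+01]
dr [-0.     0.    -0.938] deg 53.7 xyz [0.117 0.031 0.459] mm 19.0
```

Call:
step_arm:
  dr:
    - [0,0,-0.938]
    - [0,0,-0.938]
    - [0,0,-0.938]
    - [0,0,-0.938]
    - [0,0,-0.938]
    - [0,0,-0.938]
    - [0,0,-0.938]
    - [0,0,-0.938]
  xyz:
    - [0.11,0.02,0.46]
    - [0.11,0.02,0.46]
    - [0.11,0.02,0.46]
    - [0.11,0.02,0.46]
    - [0.11,0.02,0.46]
    - [0.11,0.02,0.46]
    - [0.11,0.02,0.46]
    - [0.11,0.02,0.46]
  gripper: [0.8,0.8,0.8,0.8,0.8,0.8,0.8,0.8]

```text
time: 3.5
ee_pos: [0.447, -0.3047, 0.0799]
tcp_rot: [-180.0, 0.0, 142.2]
wrist_force: [-0.3, 0.5, 0.2]
opening: 0.068
```

```bash
python3 -c "
from mv import *
rel(down(142.5),[.4474,-.3045,.023])"
```

```text
q [-34.3   3.5  -8.2  78.3  -0.    3.5] t 3.5 F [-0.3  0.5  0.2] op 0.068
pos [ 0.447  -0.3047  0.0799] rpy [-1.7999e+02  1.0000e-02  1.4219e+02]
dr [-0.     0.    -0.005] deg 0.3 xyz [-0.004  0.011  1.423] mm 56.9
```

Call:
step_arm:
  dr:
    - [0,0,-0.005]
    - [0,0,-0.005]
    - [0,0,-0.005]
    - [0,0,-0.005]
    - [0,0,-0.005]
    - [0,0,-0.005]
    - [0,0,-0.005]
    - [0,0,-0.005]
  xyz:
    - [0,0.01,0.7]
    - [0,0.01,1.3]
    - [0,0.01,1.42]
    - [0,0.01,1.42]
    - [0,0.01,1.42]
    - [0,0.01,1.42]
    - [0,0.01,1.42]
    - [0,0.01,1.42]
  gripper: [0.75,0.75,0.75,0.3,0.2,0.2,0.2,0.2]
  squeeze: 60

```text
time: 4.3
ee_pos: [0.4483, -0.3047, 0.0245]
tcp_rot: [-180.0, 0.2, 142.5]
wrist_force: [-0.1, -0.5, 6.1]
opening: 0.0335
```

```bash
python3 -c "
from mv import *
rel(down(142.5),[.4474,-.3045,.18])
p=bot.camera('side');cv2.imwrite('pics/g1.png',cv2.resize(p['image'][120:280,300:500,::-1],None,fx=4,fy=3.75,interpolation=cv2.INTER_CUBIC)[:600])"
```

```text
q [-34.2   4.9 -12.9  72.   -0.    3.3] t 4.3 F [-0.1 -0.5  6.1] op 0.0335
pos [ 0.4483 -0.3047  0.0245] rpy [-1.8000e+02  1.6000e-01  1.4247e+02]
dr [-0.     0.003 -0.001] deg 0.2 xyz [ 0.011 -0.011 -3.887] mm 155.5
```

View pics/g1.png

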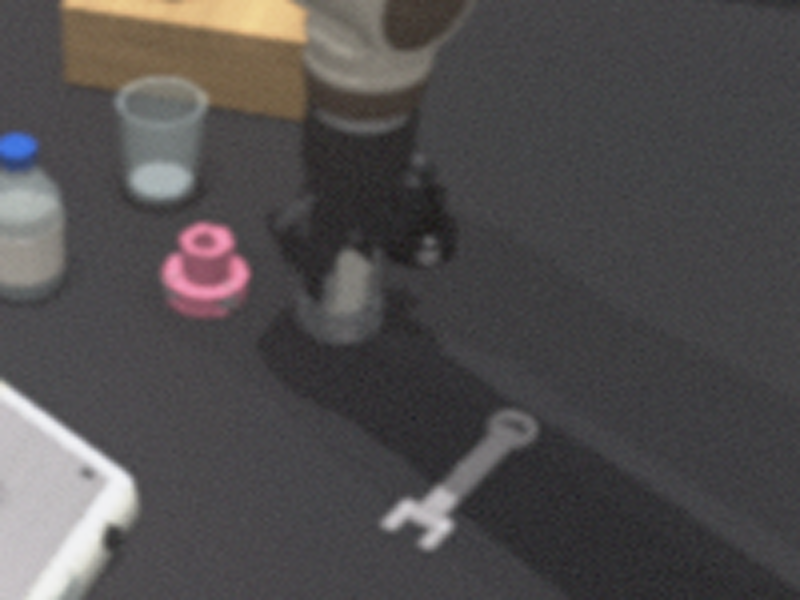

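Call:
step_arm:
  dr:
    - [0,0,0]
    - [0,0,-0.1]
    - [0,0,-1.1]
    - [0,0,-1.1]
    - [0,0,-1.1]
    - [0,0,-1.1]
    - [0,0,-1.1]
    - [0,0,-1.1]
  xyz:
    - [0,0,-0.8]
    - [0,0,-2]
    - [0,0,-4]
    - [0,0,-4]
    - [0,0,-4]
    - [0,0,-4]
    - [0,0,-4]
    - [0,0,-4]
  gripper: [0.2,0.2,0.2,0.2,0.2,0.2,0.2,0.2]

```text
time: 5.15
ee_pos: [0.4475, -0.3039, 0.1831]
tcp_rot: [-180.0, 0.0, -159.9]
wrist_force: [-1.2, 0.7, -1.0]
opening: 0.0333
```

```bash
cat >> mv.py <<'E'
GY=142.47
Xrt=Ro.from_euler('z',GY+30,degrees=True).inv()*down(GY)   # tool in rotor frame
DZ=.0245
E_OFF=np.array([0.,0.])  # rotor axis in tool xy
def place(h,dphi=0,dx=0,dy=0):
    """tool pose with rotor at height h along shaft; dx,dy in pump slope frame (m)"""
    Rs=Rpump();Rr=Rs*Ro.from_euler('z',PHI+dphi,degrees=True);Rt=Rr*Xrt
    o=np.array([SX,SY,SZ])+Rs.apply([dx,dy,h])
    return Rt,o-Rt.apply([E_OFF[0],E_OFF[1],DZ])
E
python3 -c "
from mv import *
Rt,p=place(.05);print(Rt.as_euler('xyz',degrees=True),p,Rt.as_matrix().round(2))
R,q,_=pose()
rel(down(275),[.52,-.1,.22])"
```

```text
[-175.40606066  -29.6785891   -17.94774892] [0.58488156 0.01695374 0.15251889] [[ 0.83 -0.27  0.49]
 [-0.27 -0.96 -0.08]
 [ 0.5  -0.07 -0.87]]
q [-34.2   3.    2.6  89.6   0.  -54.3] t 5.15 F [-1.2  0.7 -1. ] op 0.0333
pos [ 0.4475 -0.3039  0.1831] rpy [-1.8000e+02  1.0000e-02 -1.5987e+02]
dr [-0.     0.    -1.307] deg 74.9 xyz [-3.456  4.163 -0.921] mm 219.5
```

Call:
step_arm:
  dr:
    - [0,0,-1.2]
    - [0,0,-1.2]
    - [0,0,-1.2]
    - [0,0,-1.2]
    - [0,0,-1.2]
    - [0,0,-1.2]
    - [0,0,-1.2]
    - [0,0,-1.2]
  xyz:
    - [-3.45,4.15,-0.9]
    - [-3.45,4.15,-0.9]
    - [-3.45,4.15,-0.9]
    - [-3.45,4.15,-0.9]
    - [-3.45,4.15,-0.9]
    - [-3.45,4.15,-0.9]
    - [-3.45,4.15,-0.9]
    - [-3.45,4.15,-0.9]
  gripper: [0.2,0.2,0.2,0.2,0.2,0.2,0.2,0.2]

```text
time: 5.95
ee_pos: [0.5213, -0.1006, 0.2191]
tcp_rot: [-180.0, -0.0, -91.1]
wrist_force: [0.4, -0.7, -1.2]
opening: 0.033
```

```bash
python3 -c "
from mv import *
rel(*place(.055))"
```

```text
q [-10.9   2.1   5.7  93.6  -0.  -99.9] t 5.95 F [ 0.4 -0.7 -1.2] op 0.033
pos [ 0.5213 -0.1006  0.2191] rpy [-180.     -0.    -91.07]
dr [ 0.398  0.396 -1.266] deg 79.3 xyz [-2.977 -1.474  1.556] mm 146.7
```

Call:
step_arm:
  dr:
    - [0.398,0.396,-1.266]
    - [0.398,0.396,-1.266]
    - [0.398,0.396,-1.266]
    - [0.398,0.396,-1.266]
    - [0.398,0.396,-1.266]
    - [0.398,0.396,-1.266]
    - [0.398,0.396,-1.266]
    - [0.398,0.396,-1.266]
  xyz:
    - [-1,-0.5,0]
    - [-1.5,-0.7,0]
    - [-2,-1,0]
    - [-2.5,-1.2,0]
    - [-2.98,-1.47,0.4]
    - [-2.98,-1.47,0.6]
    - [-2.98,-1.47,0.8]
    - [-2.98,-1.47,0.8]
  gripper: [0.2,0.2,0.2,0.2,0.2,0.2,0.2,0.2]

```text
time: 6.75
ee_pos: [0.5823, 0.0171, 0.1855]
tcp_rot: [-173.7, -25.8, -28.5]
wrist_force: [-0.0, 0.0, -1.6]
opening: 0.033
```

```bash
python3 -c "
from mv import *
rel(*place(.055))"
```

```text
q [   6.   -16.5  -19.6   61.9   -8.9 -148.9] t 6.75 F [-0.   0.  -1.6] op 0.033
pos [0.5823 0.0171 0.1855] rpy [-173.7   -25.76  -28.46]
dr [ 0.056  0.052 -0.168] deg 10.6 xyz [-0.311  0.065  0.641] mm 28.6
```

Call:
step_arm:
  dr:
    - [0.056,0.052,-0.168]
    - [0.056,0.052,-0.168]
    - [0.056,0.052,-0.168]
    - [0.056,0.052,-0.168]
    - [0.056,0.052,-0.168]
    - [0.056,0.052,-0.168]
    - [0.056,0.052,-0.168]
    - [0.056,0.052,-0.168]
  xyz:
    - [-0.1,0,0.1]
    - [-0.2,0.03,0.3]
    - [-0.3,0.065,0.5]
    - [-0.31,0.065,0.64]
    - [-0.31,0.065,0.64]
    - [-0.31,0.065,0.64]
    - [-0.31,0.065,0.64]
    - [-0.31,0.065,0.64]
  gripper: [0.2,0.2,0.2,0.2,0.2,0.2,0.2,0.2]

```text
time: 7.55
ee_pos: [0.5835, 0.0169, 0.1587]
tcp_rot: [-175.2, -29.7, -18.4]
wrist_force: [0.3, 0.1, -0.8]
opening: 0.0332
```

```bash
python3 -c "
from mv import *
rel(*place(.04))
P={}
for n in('side','top'):P[n]=bot.camera(n);P[n]['obs']=bot.get_obs()
pickle.dump(P,open('p1.pkl','wb'))
a=cv2.resize(P['side']['image'][180:300,220:340],(520,520),interpolation=cv2.INTER_CUBIC)
cv2.imwrite('pics/a1.png',a[:,:,::-1])
a=cv2.resize(P['top']['image'][160:280,250:370],(520,520),interpolation=cv2.INTER_CUBIC)
cv2.imwrite('pics/a2.png',a[:,:,::-1])
"
```

```text
q [   5.   -20.3  -26.8   54.2   -6.9 -159.6] t 7.55 F [ 0.3  0.1 -0.8] op 0.0332
pos [0.5835 0.0169 0.1587] rpy [-175.21  -29.65  -18.42]
dr [ 0.001 -0.    -0.007] deg 0.4 xyz [-0.047  0.001  0.401] mm 16.2
```

View pics/a1.png

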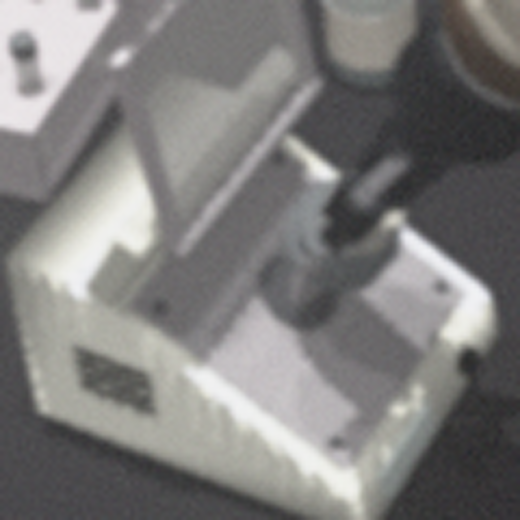

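View pics/a2.png

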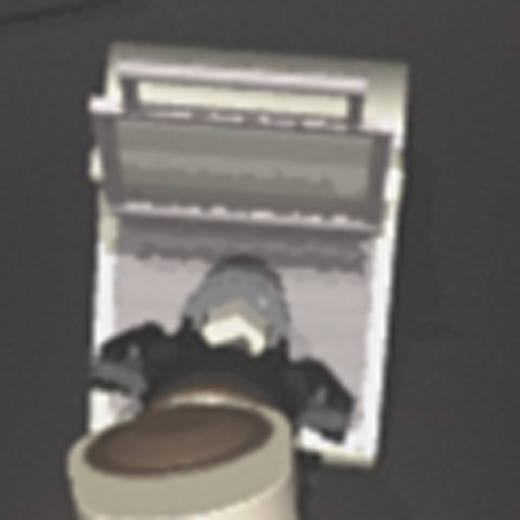

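```bash
python3 - <<'E'
from mv import *
P=pickle.load(open('p1.pkl','rb'))
out=[]
for k,(x0,y0,x1,y1) in(("side",(268,215,328,262)),("top",(285,205,330,245))):
    p=P[k];R,q,_=pose(p["obs"]);Rr=R*Xrt.inv();o=q+R.apply([0,0,DZ])
    sc=int(400/(x1-x0))
    im=cv2.resize(p["image"][y0:y1,x0:x1,::-1],None,fx=sc,fy=sc,interpolation=cv2.INTER_CUBIC);b=im.copy()
    def dr(pts,col):
        uv=((proj(p,pts)-[x0,y0]+.5)*sc-.5).round().astype(np.int32);cv2.polylines(im,[uv],True,col,1)
    for r,z in((.0305,0),(.0305,.02)):dr(Rr.apply(circ(r,z))+o,(0,0,255))
    for z in(.02,.052):dr(Rr.apply(hexa(.034,z))+o,(0,255,0))
    Rs=Rpump();dr(Rs.apply(circ(.024,0))+[SX,SY,SZ],(255,0,0));dr(Rs.apply(circ(.01,.034))+[SX,SY,SZ],(255,0,255))
    w=np.vstack([im,b]);w=cv2.copyMakeBorder(w,0,max(0,700-w.shape[0]),0,0,cv2.BORDER_CONSTANT);out.append(w[:700])
w=np.hstack(out);cv2.imwrite("pics/ov.png",cv2.resize(w,None,fx=600/700,fy=600/700))
E
```

```text
(no output)
```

View pics/ov.png

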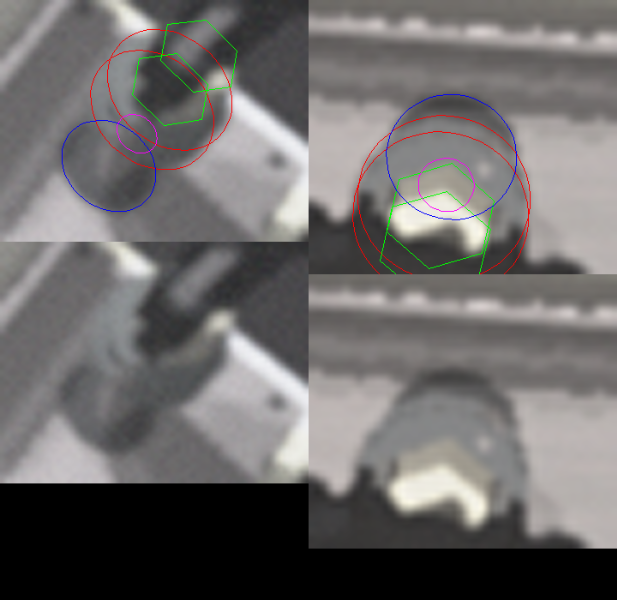

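Call:
step_arm:
  dr:
    - [0,0,-0.007]
    - [0,0,-0.007]
    - [0,0,-0.007]
    - [0,0,-0.007]
    - [0,0,-0.007]
    - [0,0,-0.007]
    - [0,0,-0.007]
    - [0,0,-0.007]
  xyz:
    - [-0.04,0,0.2]
    - [-0.04,0,0.35]
    - [-0.04,0,0.45]
    - [-0.04,0,0.5]
    - [-0.04,0,0.55]
    - [-0.04,0,0.6]
    - [-0.04,0,0.65]
    - [-0.04,0,0.65]
  gripper: [0.2,0.2,0.2,0.2,0.2,0.2,0.2,0.2]

```text
time: 8.45
ee_pos: [0.5947, 0.0152, 0.1348]
tcp_rot: [-175.5, -29.7, -17.9]
wrist_force: [-0.2, -1.0, -1.1]
opening: 0.0334
```

```bash
cat > st.py <<'E'
from mv import *
import sys
h=float(sys.argv[1]) if len(sys.argv)>1 else 0
rel(*place(h))
R,p,o=pose();print("F tool",R.inv().apply(o["wrist_force"]).round(1),"M tool",R.inv().apply(o["torque"]).round(2))
Rs=Rpump();c=p+R.apply([0,0,DZ]);print("rotor in shaft frame mm",(Rs.inv().apply(c-[SX,SY,SZ])*1000).round(1))
E
python3 st.py 0.015
```

```text
q [   4.7  -18.4  -28.    51.1   -6.7 -160.3] t 8.45 F [-0.2 -1.  -1.1] op 0.0334
pos [0.5947 0.0152 0.1348] rpy [-175.46  -29.66  -17.95]
dr [ 0.001  0.    -0.   ] deg 0.1 xyz [ 0.005 -0.007  0.366] mm 14.6
F tool [-0.5  1.1  1. ] M tool [-0.11 -0.61 -0.02]
rotor in shaft frame mm [-0.2 -0.2 29.6]
```

Call:
step_arm:
  dr:
    - [0,0,0]
    - [0,0,0]
    - [0,0,0]
    - [0,0,0]
    - [0,0,0]
    - [0,0,0]
    - [0,0,0]
    - [0,0,0]
  xyz:
    - [0,0,0.05]
    - [0,0,0.1]
    - [0,0,0.15]
    - [0,0,0.2]
    - [0,0,0.25]
    - [0,0,0.3]
    - [0,0,0.35]
    - [0,0,0.35]
  gripper: [0.2,0.2,0.2,0.2,0.2,0.2,0.2,0.2]

```text
time: 9.25
ee_pos: [0.6016, 0.0142, 0.1225]
tcp_rot: [-175.5, -29.7, -17.9]
wrist_force: [-0.7, 0.1, -0.5]
opening: 0.0331
```

```bash
python3 st.py 0.0
```

```text
q [   4.5  -17.2  -28.5   49.4   -6.6 -160.5] t 9.25 F [-0.7  0.1 -0.5] op 0.0331
pos [0.6016 0.0142 0.1225] rpy [-175.46  -29.65  -17.94]
dr [0.001 0.    0.   ] deg 0.1 xyz [ 0.008 -0.007  0.389] mm 15.6
F tool [-0.8  0.1  0.1] M tool [-0.04 -0.55  0.02]
rotor in shaft frame mm [-0.4 -0.2 15.5]
```

Call:
step_arm:
  dr:
    - [0,0,0]
    - [0,0,0]
    - [0,0,0]
    - [0,0,0]
    - [0,0,0]
    - [0,0,0]
    - [0,0,0]
    - [0,0,0]
  xyz:
    - [0,0,0.08]
    - [0,0,0.16]
    - [0,0,0.24]
    - [0,0,0.3]
    - [0,0,0.34]
    - [0,0,0.37]
    - [0,0,0.4]
    - [0,0,0.4]
  gripper: [0.2,0.2,0.2,0.2,0.2,0.2,0.2,0.2]

```text
time: 10.05
ee_pos: [0.6093, 0.013, 0.1096]
tcp_rot: [-175.5, -29.7, -17.9]
wrist_force: [-8.2, 0.8, 4.9]
opening: 0.0329
```

```bash
python3 st.py 0.0
```

```text
q [   4.2  -15.8  -28.9   47.6   -6.5 -160.7] t 10.05 F [-8.2  0.8  4.9] op 0.0329
pos [0.6093 0.013  0.1096] rpy [-175.46  -29.67  -17.94]
dr [0.001 0.    0.   ] deg 0.0 xyz [ 0.002 -0.006  0.011] mm 0.5
F tool [-4.6  1.1 -8.4] M tool [-0.32 -1.41 -0.04]
rotor in shaft frame mm [-0.1 -0.2  0.4]
```

Call:
step_arm:
  dr:
    - [0,0,0]
    - [0,0,0]
    - [0,0,0]
    - [0,0,0]
    - [0,0,0]
    - [0,0,0]
    - [0,0,0]
    - [0,0,0]
  xyz:
    - [0.02,0,0.02]
    - [0.02,0,0.03]
    - [0.02,0,0.04]
    - [0.02,0,0.05]
    - [0.02,0,0.05]
    - [0.02,0,0.05]
    - [0.02,0,0.05]
    - [0.02,0,0.05]
  gripper: [0.2,0.2,0.2,0.2,0.2,0.2,0.2,0.2]

```text
time: 10.85
ee_pos: [0.6095, 0.0129, 0.1095]
tcp_rot: [-175.5, -29.6, -17.9]
wrist_force: [-37.8, 2.4, 25.6]
opening: 0.0332
```

```bash
python3 st.py 0.0;python3 - <<'E'
from mv import *
P={}
for n in('side','top'):P[n]=bot.camera(n);P[n]['obs']=bot.get_obs()
pickle.dump(P,open('p2.pkl','wb'))
out=[]
for k,(x0,y0,x1,y1) in(("side",(268,215,328,262)),("top",(285,205,330,245))):
    p=P[k];R,q,_=pose(p["obs"]);Rr=R*Xrt.inv();o=q+R.apply([0,0,DZ])
    sc=int(400/(x1-x0))
    im=cv2.resize(p["image"][y0:y1,x0:x1,::-1],None,fx=sc,fy=sc,interpolation=cv2.INTER_CUBIC);b=im.copy()
    def dr(pts,col):
        uv=((proj(p,pts)-[x0,y0]+.5)*sc-.5).round().astype(np.int32);cv2.polylines(im,[uv],True,col,1)
    for r,z in((.0305,0),(.0305,.02)):dr(Rr.apply(circ(r,z))+o,(0,0,255))
    for z in(.02,.052):dr(Rr.apply(hexa(.034,z))+o,(0,255,0))
    Rs=Rpump();dr(Rs.apply(circ(.024,0))+[SX,SY,SZ],(255,0,0));dr(Rs.apply(circ(.01,.034))+[SX,SY,SZ],(255,0,255))
    w=np.vstack([im,b]);w=cv2.copyMakeBorder(w,0,max(0,700-w.shape[0]),0,0,cv2.BORDER_CONSTANT);out.append(w[:700])
w=np.hstack(out);cv2.imwrite("pics/ov2.png",cv2.resize(w,None,fx=600/700,fy=600/700))
E
```

```text
q [   4.2  -15.7  -28.8   47.7   -6.4 -160.8] t 10.85 F [-37.8   2.4  25.6] op 0.0332
pos [0.6095 0.0129 0.1095] rpy [-175.47  -29.59  -17.9 ]
dr [0.001 0.002 0.001] deg 0.1 xyz [-0.003 -0.006  0.008] mm 0.4
F tool [-19.3   6.1 -41. ] M tool [-1.19 -4.36 -0.02]
rotor in shaft frame mm [ 0.  -0.3  0.3]
```

View pics/ov2.png

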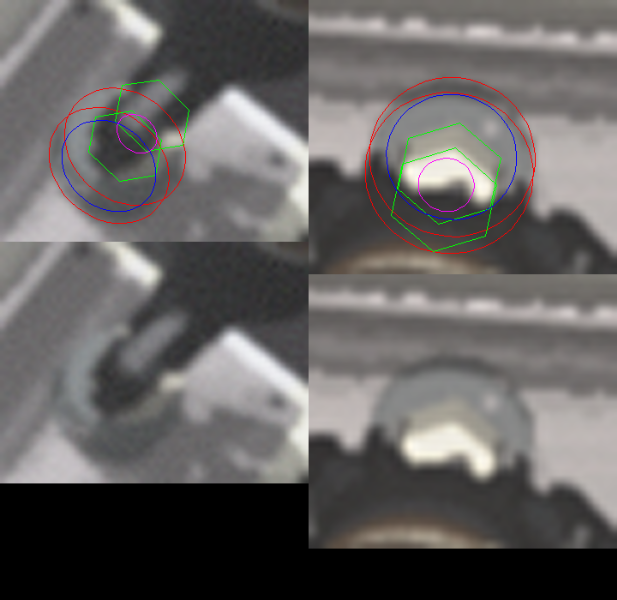

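Call:
step_arm:
  dr:
    - [0,0,0]
    - [0,0,0]
    - [0,0,0]
    - [0,0,0]
    - [0,0,0]
    - [0,0,0]
    - [0,0,0]
    - [0,0,0]
  xyz:
    - [-0.02,0,-0.03]
    - [-0.02,0,-0.03]
    - [-0.02,0,-0.03]
    - [-0.02,0,-0.03]
    - [-0.02,0,-0.03]
    - [-0.02,0,-0.03]
    - [-0.02,0,-0.03]
    - [-0.02,0,-0.03]
  gripper: [0.2,0.3,0.7,0.7,0.7,0.7,0.7,0.7]

```text
time: 11.75
ee_pos: [0.61, 0.0129, 0.1083]
tcp_rot: [-175.4, -29.7, -18.0]
wrist_force: [-0.0, -0.1, -0.2]
opening: 0.06
```

```bash
python3 st.py 0.08
```

```text
q [   4.2  -15.7  -28.9   47.4   -6.5 -160.7] t 11.75 F [-0.  -0.1 -0.2] op 0.06
pos [0.61   0.0129 0.1083] rpy [-175.45  -29.67  -17.95]
dr [ 0.001  0.    -0.   ] deg 0.0 xyz [ 2.000e-03 -4.000e-03 -2.025e+00] mm 81.0
F tool [-0.   0.1  0.1] M tool [-0.07 -0.34 -0.02]
rotor in shaft frame mm [-0.1 -0.2 -1. ]
```

Call:
step_arm:
  dr:
    - [0,0,0]
    - [0,0,0]
    - [0,0,0]
    - [0,0,0]
    - [0,0,0]
    - [0,0,0]
    - [0,0,0]
    - [0,0,0]
  xyz:
    - [0,0,-0.3]
    - [0,0,-0.8]
    - [0,0,-1.8]
    - [0,0,-2.8]
    - [0,0,-3.4]
    - [0,0,-3.4]
    - [0,0,-3.4]
    - [0,0,-3.4]
  gripper: [0.7,0.7,0.7,0.7,0.7,0.7,0.7,0.7]

```text
time: 12.55
ee_pos: [0.5425, 0.0233, 0.2249]
tcp_rot: [-175.5, -29.6, -17.9]
wrist_force: [-0.2, 0.1, 0.1]
opening: 0.0598
```

```bash
python3 - <<'E'
from mv import *
P={}
for n in('side','top'):P[n]=bot.camera(n);P[n]['obs']=bot.get_obs()
pickle.dump(P,open('p3.pkl','wb'))
o=P['top']['obs'];print(o['time'],o['ee_pos'],o['q'].round(1))
out=[]
Rs=Rpump();S0=np.array([SX,SY,SZ])
for k,(x0,y0,x1,y1) in(("side",(230,140,340,280)),("top",(265,165,350,270))):
    p=P[k];sc=570/(y1-y0)
    im=cv2.resize(p["image"][y0:y1,x0:x1,::-1],None,fx=sc,fy=sc,interpolation=cv2.INTER_CUBIC)
    cv2.imwrite(f"pics/r_{k}.png",im)
    def dr(pts,col):
        uv=((proj(p,pts)-[x0,y0]+.5)*sc-.5).round().astype(np.int32);cv2.polylines(im,[uv],True,col,1)
    Rr=Rs*Ro.from_euler('z',PHI,degrees=True)
    for r,z in((.0305,0),(.0305,.02)):dr(Rr.apply(circ(r,z))+S0,(0,0,255))
    for z in(.02,.052):dr(Rr.apply(hexa(.034,z))+S0,(0,255,0))
    for j,col in((2.05,(255,0,0)),(2.15,(255,255,0)),(2.25,(255,0,255))):
        pt=np.array([[.065-.165*np.cos(j),y,.06+.165*np.sin(j)] for y in(-.051,.051)]);dr(Rs.apply(pt)+S0,col)
    cv2.imwrite(f"pics/s_{k}.png",im);print(im.shape)
E
```

```text
12.65 [0.54250269 0.02319438 0.22452583] [   6.4  -25.6  -23.1   63.6   -7.5 -158.8]
(570, 448, 3)
(570, 461, 3)
```

View pics/s_side.png

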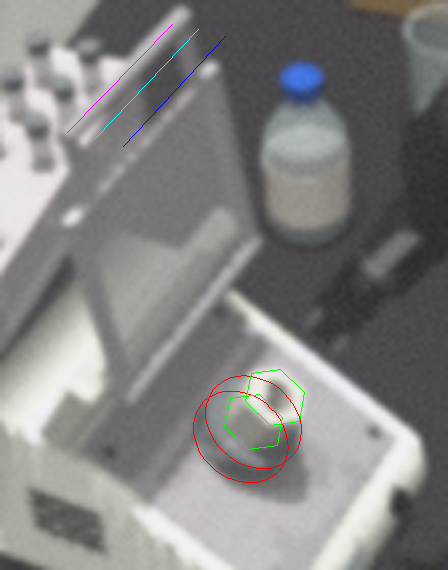

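View pics/s_top.png

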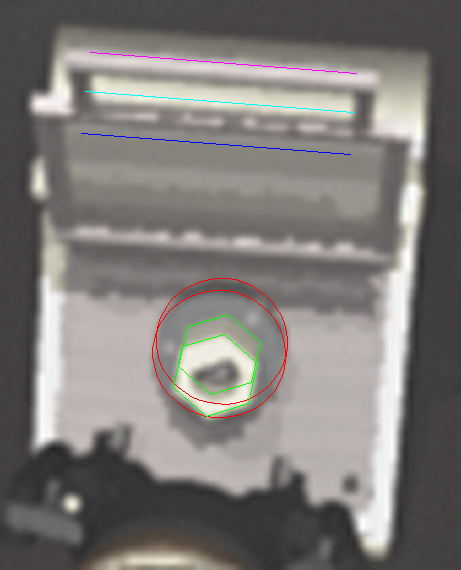

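View pics/r_side.png

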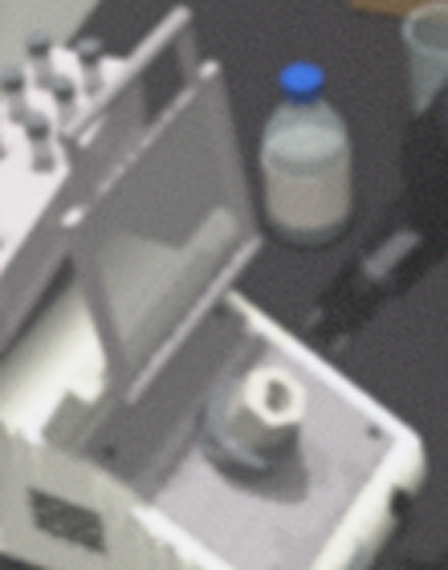

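```bash
cat >> mv.py <<'E'
def handle(j,back=-.019,dphi=-82.,tilt=0.):
    """tool pose gripping the handle at joint j; back: distance of TCP before bar (neg = past)"""
    Rs=Rpump();b=np.array([SX,SY,SZ])+Rs.apply([.065-.165*np.cos(j),0,.06+.165*np.sin(j)])
    Rr=Rs*Ro.from_euler('z',PHI+dphi,degrees=True)*Xrt
    return Rr,b-Rr.apply([0,0,back])
E
python3 - <<'E'
from mv import *
# refine guard angle and handle by fit: bright bar brightness profile
from scipy.optimize import minimize_scalar
P=pickle.load(open('p3.pkl','rb'));Rs=Rpump();S0=np.array([SX,SY,SZ])
for k in P:
    I=P[k]["image"].mean(2).astype(np.float32);r=[]
    for j in np.arange(2.02,2.36,.02):
        pt=Rs.apply(np.array([[.065-.165*np.cos(j),y,.06+.165*np.sin(j)] for y in np.linspace(-.045,.045,40)]))+S0
        uv=proj(P[k],pt).astype(np.float32);v=cv2.remap(I,uv[:,0],uv[:,1],cv2.INTER_LINEAR);r.append((round(j,2),int(v.mean())))
    print(k,r)
rel(*handle(2.22,.06))
E
```

```text
side [(np.float64(2.02), 132), (np.float64(2.04), 108), (np.float64(2.06), 95), (np.float64(2.08), 95), (np.float64(2.1), 96), (np.float64(2.12), 98), (np.float64(2.14), 100), (np.float64(2.16), 103), (np.float64(2.18), 107), (np.float64(2.2), 120), (np.float64(2.22), 148), (np.float64(2.24), 178), (np.float64(2.26), 191), (np.float64(2.28), 182), (np.float64(2.3), 164), (np.float64(2.32), 152), (np.float64(2.34), 147)]
top [(np.float64(2.02), 130), (np.float64(2.04), 131), (np.float64(2.06), 138), (np.float64(2.08), 122), (np.float64(2.1), 151), (np.float64(2.12), 143), (np.float64(2.14), 203), (np.float64(2.16), 219), (np.float64(2.18), 195), (np.float64(2.2), 143), (np.float64(2.22), 181), (np.float64(2.24), 206), (np.float64(2.26), 157), (np.float64(2.28), 124), (np.float64(2.3), 110), (np.float64(2.32), 84), (np.float64(2.34), 70)]
q [   6.4  -25.6  -23.1   63.6   -7.5 -158.8] t 12.65 F [0.1 0.6 0.3] op 0.0599
pos [0.5425 0.0232 0.2245] rpy [-175.51  -29.55  -17.93]
dr [3.000e-03 1.000e-03 1.431e+00] deg 82.0 xyz [ 4.1   -0.579 -2.339] mm 190.2
```

Call:
step_arm:
  dr:
    - [0,0,1.431]
    - [0,0,1.431]
    - [0,0,1.431]
    - [0,0,1.431]
    - [0,0,1.431]
    - [0,0,1.431]
    - [0,0,1.431]
    - [0,0,1.431]
  xyz:
    - [0,0,-1.2]
    - [0,0,-2.4]
    - [0.8,-0.1,-2.8]
    - [1.6,-0.3,-2.8]
    - [2.4,-0.5,-2.8]
    - [3.2,-0.6,-2.8]
    - [4.0,-0.6,-2.8]
    - [4.1,-0.6,-2.8]
  gripper: [0.5,0.5,0.5,0.5,0.5,0.5,0.5,0.5]

```text
time: 13.45
ee_pos: [0.6323, 0.0103, 0.405]
tcp_rot: [-150.7, -6.4, -87.6]
wrist_force: [-1.1, -0.4, -0.6]
opening: 0.0428
```

```bash
python3 -c "
from mv import *
rel(*handle(2.24,.04))"
```

```text
q [  3.8  -7.8  11.   79.5  -6.3 -92. ] t 13.45 F [-1.1 -0.4 -0.6] op 0.0428
pos [0.6323 0.0103 0.405 ] rpy [-150.73   -6.45  -87.59]
dr [ 0.002 -0.001  0.224] deg 12.9 xyz [0.011 0.01  0.996] mm 39.8
```

Call:
step_arm:
  dr:
    - [0,0,0.224]
    - [0,0,0.224]
    - [0,0,0.224]
    - [0,0,0.224]
    - [0,0,0.224]
    - [0,0,0.224]
    - [0,0,0.224]
    - [0,0,0.224]
  xyz:
    - [0.01,0.01,0]
    - [0.01,0.01,0.2]
    - [0.01,0.01,0.5]
    - [0.01,0.01,0.8]
    - [0.01,0.01,1.0]
    - [0.01,0.01,1.0]
    - [0.01,0.01,1.0]
    - [0.01,0.01,1.0]
  gripper: [0.5,0.5,0.5,0.5,0.5,0.5,0.5,0.5]

```text
time: 14.25
ee_pos: [0.6489, 0.0076, 0.3719]
tcp_rot: [-150.0, -0.2, -98.4]
wrist_force: [-0.2, 0.5, -0.8]
opening: 0.0427
```

```bash
python3 - <<'E'
from mv import *
rel(*handle(2.24,-.019))
Rs=Rpump();S0=np.array([SX,SY,SZ]);w=[]
for k,(x0,y0,x1,y1) in(("side",(230,100,330,240)),("top",(255,130,355,270))):
    p=bot.camera(k);sc=4.2
    im=cv2.resize(p["image"][y0:y1,x0:x1,::-1],None,fx=sc,fy=sc,interpolation=cv2.INTER_CUBIC)
    R,q,_=pose();pts=np.array([q+R.apply([0,0,.04]),q])
    for uv in ((proj(p,pts)-[x0,y0]+.5)*sc-.5): cv2.circle(im,tuple(int(a) for a in uv),4,(0,0,255),1)
    w.append(im[:588,:400])
cv2.imwrite("pics/h1.png",np.hstack(w))
E
```

```text
q [  3.3  -7.5   7.4  75.3  -6.  -80. ] t 14.25 F [-0.2  0.5 -0.8] op 0.0427
pos [0.6489 0.0076 0.3719] rpy [-149.96   -0.24  -98.37]
dr [-0.001 -0.     0.007] deg 0.4 xyz [ 0.011 -0.04   1.545] mm 61.8
```

View pics/h1.png

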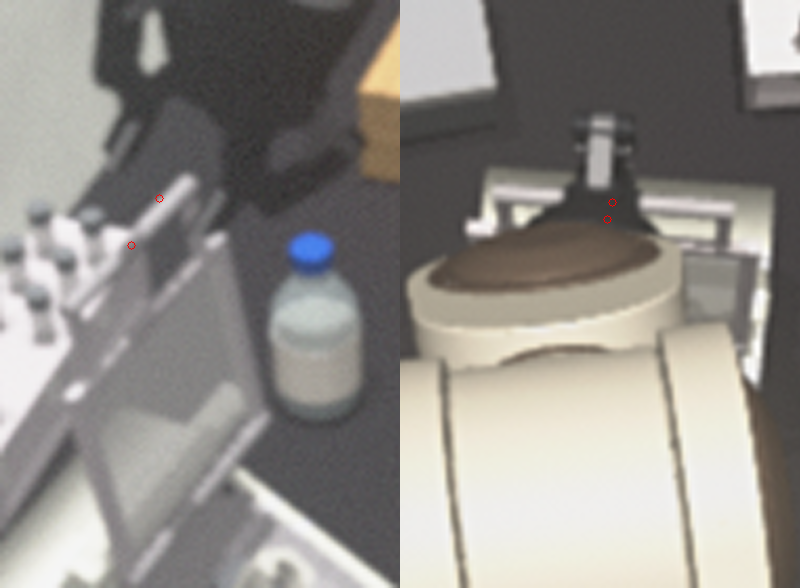

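Call:
step_arm:
  dr:
    - [0,0,0]
    - [0,0,0]
    - [0,0,0]
    - [0,0,0]
    - [0,0,0]
    - [0,0,0]
    - [0,0,0]
    - [0,0,0]
  xyz:
    - [0.01,-0.02,0.4]
    - [0.01,-0.03,0.8]
    - [0.01,-0.03,1.2]
    - [0.01,-0.03,1.5]
    - [0.01,-0.03,1.5]
    - [0.01,-0.03,1.5]
    - [0.01,-0.03,1.5]
    - [0.01,-0.03,1.5]
  gripper: [0.5,0.5,0.5,0.5,0.3,0.1,0.02,0.02]
  squeeze: 20

```text
time: 15.15
ee_pos: [0.6793, 0.0024, 0.32]
tcp_rot: [-150.0, -0.2, -98.4]
wrist_force: [0.9, -0.4, -3.5]
opening: 0.009
```

Call:
step_arm:
  dr:
    - [0,0,0]
    - [0,0,0]
    - [0,0,0]
    - [0,0,0]
    - [0,0,0]
    - [0,0,0]
    - [0,0,0]
    - [0,0,0]
  xyz:
    - [0,0,0]
    - [0,0,0]
    - [0,0,0]
    - [0,0,0]
    - [0,0,0]
    - [0,0,0]
    - [0,0,0]
    - [0,0,0]
  gripper: [0.02,0.02,0.02,0.02,0.02,0.02,0.02,0.02]

```text
time: 15.95
ee_pos: [0.6795, 0.0024, 0.3199]
tcp_rot: [-150.0, -0.2, -98.4]
wrist_force: [-2.5, -0.2, -1.4]
opening: 0.0095
```

```bash
python3 - <<'E'
from mv import *
rel(*handle(2.24,-.019))
Rs=Rpump();S0=np.array([SX,SY,SZ]);w=[]
R,p,_=pose();print("bar in slope frame from hinge",((Rs.inv().apply(p-R.apply([0,0,.019])-S0)-[.065,0,.06])*1000).round(1))
for k,(x0,y0,x1,y1) in(("side",(230,100,330,240)),):
    p=bot.camera(k);sc=4.2
    im=cv2.resize(p["image"][y0:y1,x0:x1,::-1],None,fx=sc,fy=sc,interpolation=cv2.INTER_CUBIC)
    w.append(im[:588,:400])
cv2.imwrite("pics/h2.png",np.hstack(w))
E
```

```text
q [  2.6  -5.4   3.3  69.2  -5.7 -80.6] t 15.95 F [-2.5 -0.2 -1.4] op 0.0095
pos [0.6795 0.0024 0.3199] rpy [-150.     -0.24  -98.39]
dr [ 0.    -0.001  0.007] deg 0.4 xyz [ 0.    -0.019  0.03 ] mm 1.4
bar in slope frame from hinge [101.6   0.  130.6]
```

View pics/h2.png

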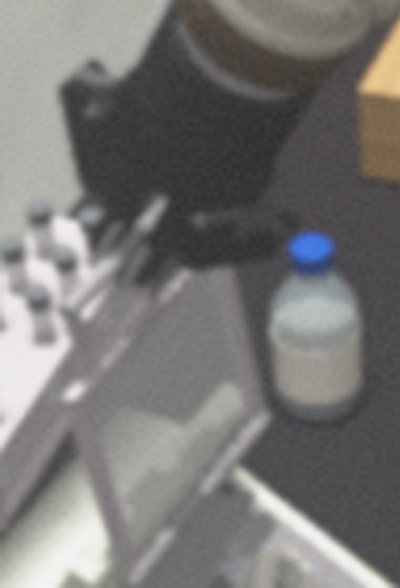

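```bash
python3 - <<'E'
import numpy as np
js=np.linspace(2.232,0,25)
f=lambda j:np.array([-165.5*np.cos(j),165.5*np.sin(j)])
for c in range(3):
    b=f(js[8*c])
    print([[0,*(-(f(j)-b)/40).round(2).tolist()] for j in js[8*c+1:8*c+9]])
E
```

```text
[[0, 0.31, -0.22], [0, 0.65, -0.41], [0, 1.0, -0.57], [0, 1.36, -0.7], [0, 1.73, -0.79], [0, 2.11, -0.85], [0, 2.5, -0.87], [0, 2.88, -0.86]]
[[0, 0.38, 0.05], [0, 0.76, 0.13], [0, 1.12, 0.25], [0, 1.48, 0.41], [0, 1.81, 0.59], [0, 2.13, 0.81], [0, 2.43, 1.05], [0, 2.7, 1.32]]
[[0, 0.25, 0.29], [0, 0.47, 0.61], [0, 0.65, 0.95], [0, 0.81, 1.3], [0, 0.93, 1.66], [0, 1.02, 2.04], [0, 1.08, 2.42], [0, 1.09, 2.8]]
```

Call:
step_arm:
  dr:
    - [0,0,0]
    - [0,0,0]
    - [0,0,0]
    - [0,0,0]
    - [0,0,0]
    - [0,0,0]
    - [0,0,0]
    - [0,0,0]
  xyz:
    - [0,0.31,-0.22]
    - [0,0.65,-0.41]
    - [0,1.0,-0.57]
    - [0,1.36,-0.7]
    - [0,1.73,-0.79]
    - [0,2.11,-0.85]
    - [0,2.5,-0.87]
    - [0,2.88,-0.86]
  gripper: [0.02,0.02,0.02,0.02,0.02,0.02,0.02,0.02]

```text
time: 16.8
ee_pos: [0.5643, 0.0196, 0.2942]
tcp_rot: [-149.7, -0.2, -98.4]
wrist_force: [-0.3, 0.3, 4.9]
opening: 0.0092
```

```bash
cat > hs.py <<'E'
from mv import *
rel(*handle(0,-.019))
Rs=Rpump();S0=np.array([SX,SY,SZ])
R,p,o=pose();b=((Rs.inv().apply(p-R.apply([0,0,.019])-S0)-[.065,0,.06])*1000);print("bar in slope frame from hinge",b.round(1),np.hypot(b[0],b[2]),"j",np.arctan2(b[2],-b[0]),"Ft",R.inv().apply(o["wrist_force"]).round(1))
E
python3 hs.py
```

```text
q [  5.6 -21.5 -12.7  69.3  -7.1 -78. ] t 16.8 F [-0.3  0.3  4.9] op 0.0092
pos [0.5643 0.0196 0.2942] rpy [-149.73   -0.18  -98.4 ]
dr [-0.005  0.     0.007] deg 0.5 xyz [-0.038  3.841  4.146] mm 226.1
bar in slope frame from hinge [-12.2  -0.6 166.6] 167.02210261442715 j 1.4974766678022342 Ft [-0.3 -2.2 -4.4]
```

Call:
step_arm:
  dr:
    - [0,0,0]
    - [0,0,0]
    - [0,0,0]
    - [0,0,0]
    - [0,0,0]
    - [0,0,0]
    - [0,0,0]
    - [0,0,0]
  xyz:
    - [0,0.38,0.05]
    - [0,0.76,0.13]
    - [0,1.12,0.25]
    - [0,1.48,0.41]
    - [0,1.81,0.59]
    - [0,2.13,0.81]
    - [0,2.43,1.05]
    - [0,2.7,1.32]
  gripper: [0.02,0.02,0.02,0.02,0.02,0.02,0.02,0.02]

```text
time: 17.6
ee_pos: [0.498, 0.0292, 0.1937]
tcp_rot: [-149.8, -0.2, -98.4]
wrist_force: [2.2, -0.2, 3.0]
opening: 0.0091
```

```bash
python3 hs.py
```

```text
q [  8.1 -32.8 -31.   62.7  -8.3 -75.7] t 17.6 F [ 2.2 -0.2  3. ] op 0.0091
pos [0.498  0.0292 0.1937] rpy [-149.79   -0.15  -98.36]
dr [-0.004  0.001  0.007] deg 0.4 xyz [-0.032  1.125  2.821] mm 121.5
bar in slope frame from hinge [-120.5   -1.1  113. ] 165.1932261840323 j 0.753439670362211 Ft [-0.1 -3.4 -1.5]
```

Call:
step_arm:
  dr:
    - [0,0,0]
    - [0,0,0]
    - [0,0,0]
    - [0,0,0]
    - [0,0,0]
    - [0,0,0]
    - [0,0,0]
    - [0,0,0]
  xyz:
    - [0,0.25,0.29]
    - [0,0.47,0.61]
    - [0,0.65,0.95]
    - [0,0.81,1.3]
    - [0,0.93,1.66]
    - [0,1.02,2.04]
    - [0,1.08,2.42]
    - [0,1.09,2.8]
  gripper: [0.02,0.02,0.02,0.02,0.02,0.02,0.02,0.02]

```text
time: 18.4
ee_pos: [0.5159, 0.0261, 0.0734]
tcp_rot: [-149.9, -0.2, -98.3]
wrist_force: [-0.1, 3.9, 1.2]
opening: 0.0088
```

```bash
python3 hs.py
```

```text
q [  7.2 -29.4 -42.2  48.1  -7.9 -76.5] t 18.4 F [-0.1  3.9  1.2] op 0.0088
pos [0.5159 0.0261 0.0734] rpy [-149.93   -0.17  -98.35]
dr [-0.001  0.001  0.007] deg 0.4 xyz [-0.036  0.005 -0.005] mm 1.5
bar in slope frame from hinge [-164.8   -1.5   -0.2] 164.82504369752215 j -0.0013278217146791473 Ft [-3.8 -0.  -1.4]
```

Call:
step_arm:
  dr:
    - [0,0,0]
    - [0,0,0]
    - [0,0,0]
    - [0,0,0]
    - [0,0,0]
    - [0,0,0]
    - [0,0,0]
    - [0,0,0]
  xyz:
    - [0,0,0.03]
    - [0,0,0.05]
    - [0,0,0.05]
    - [0,0,0.05]
    - [0,0,0]
    - [0,0,0]
    - [0,0,0]
    - [0,0,0]
  gripper: [0.02,0.02,0.02,0.02,0.15,0.35,0.35,0.35]

```text
time: 19.2
ee_pos: [0.5152, 0.0255, 0.0734]
tcp_rot: [-150.0, -0.2, -98.4]
wrist_force: [-0.5, 0.3, -0.5]
opening: 0.0299
```

```bash
python3 hs.py
```

```text
q [  7.2 -29.4 -42.2  48.2  -7.9 -76.5] t 19.2 F [-0.5  0.3 -0.5] op 0.0299
pos [0.5152 0.0255 0.0734] rpy [-150.01   -0.25  -98.41]
dr [ 0.    -0.001  0.007] deg 0.4 xyz [-0.054 -0.008  0.002] mm 2.2
bar in slope frame from hinge [-1.653e+02 -2.100e+00  1.000e-01] 165.29144035677893 j 0.0005270274414855456 Ft [-0.2  0.7  0.2]
```

Released; retract straight back along the tool axis.

Call:
step_arm:
  dr:
    - [0,0,0]
    - [0,0,0]
    - [0,0,0]
    - [0,0,0]
    - [0,0,0]
    - [0,0,0]
    - [0,0,0]
    - [0,0,0]
  xyz:
    - [0,0,-0.3]
    - [0,0,-0.7]
    - [0,0,-1.2]
    - [0,0,-2]
    - [0,0,-3]
    - [0,0,-4]
    - [0,0,-4]
    - [0,0,-4]
  gripper: [0.35,0.35,0.35,0.35,0.35,0.35,0.35,0.35]

```text
time: 20.0
ee_pos: [0.4362, 0.0381, 0.2138]
tcp_rot: [-149.9, -0.2, -98.4]
wrist_force: [0.6, -0.2, -0.0]
opening: 0.03
```

```bash
python3 - <<'E'
from mv import *
Rs=Rpump();S0=np.array([SX,SY,SZ]);w=[]
print(bot.get_obs()["time"],bot.get_obs()["ee_pos"])
for k,(x0,y0,x1,y1) in(("side",(235,190,345,310)),("top",(260,170,360,290))):
    p=bot.camera(k);sc=4.8
    cv2.imwrite(f"pics/full_{k}.png",p["image"][:,:,::-1])
    im=cv2.resize(p["image"][y0:y1,x0:x1,::-1],None,fx=sc,fy=sc,interpolation=cv2.INTER_CUBIC);b=im.copy()
    def dr(pts,col):
        uv=((proj(p,pts)-[x0,y0]+.5)*sc-.5).round().astype(np.int32);cv2.polylines(im,[uv],True,col,1)
    Rr=Rs*Ro.from_euler('z',PHI,degrees=True)
    dr(Rr.apply(hexa(.034,.052))+S0,(0,255,0))
    for j,c in((0,(0,0,255)),(.08,(255,0,255))):
        dr(Rs.apply(np.array([[.065-.165*np.cos(j),y,.06+.165*np.sin(j)] for y in(-.051,.051)]))+S0,c)
    w.append(im[:576,:400])
cv2.imwrite("pics/f1.png",np.hstack(w))
E
```

```text
20.0 [0.43616003 0.03805921 0.21377478]
```

View pics/f1.png

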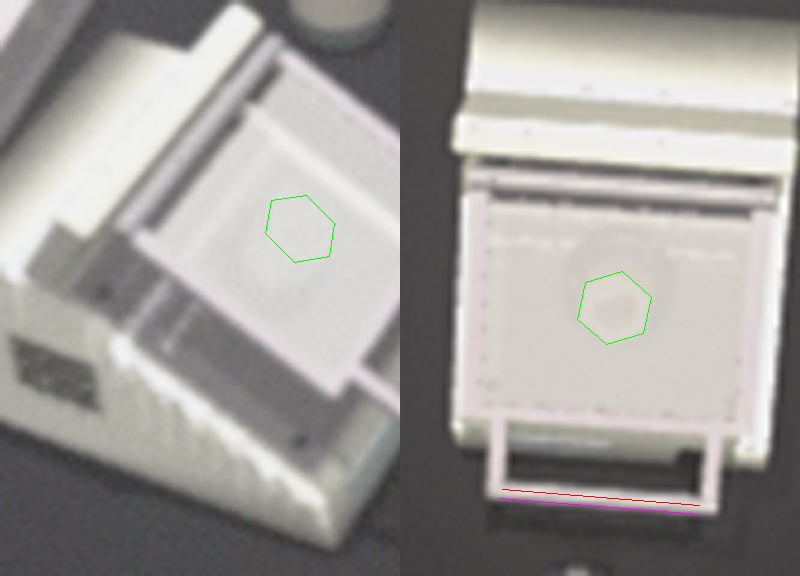

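View pics/full_side.png

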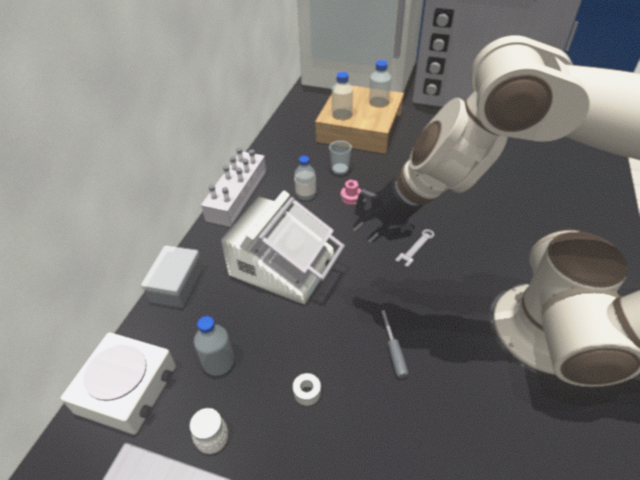

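```bash
python3 - <<'E'
from mv import *
Rs=Rpump();S0=np.array([SX,SY,SZ])
for k in("side","top"):
    I=cv2.imread(f"pics/full_{k}.png").astype(np.float32).mean(2);p=pickle.load(open("p3.pkl","rb"))[k]
    r=[]
    for j in np.arange(-.1,.16,.02):
        pt=Rs.apply(np.array([[.065-.165*np.cos(j),y,.06+.165*np.sin(j)] for y in np.linspace(-.04,.04,40)]))+S0
        uv=proj(p,pt).astype(np.float32);r.append((float(round(j,2)),int(cv2.remap(I,uv[:,0],uv[:,1],cv2.INTER_LINEAR).mean())))
    print(k,r)
k="side";I=cv2.imread("pics/full_side.png");x0,y0,x1,y1=270,190,350,290;sc=5.8
im=cv2.resize(I[y0:y1,x0:x1],None,fx=sc,fy=sc,interpolation=cv2.INTER_CUBIC)
for j,c in((0,(0,0,255)),(.08,(255,0,255))):
    uv=((proj(p if 0 else pickle.load(open("p3.pkl","rb"))["side"],Rs.apply(np.array([[.065-.165*np.cos(j),y,.06+.165*np.sin(j)] for y in(-.051,.051)]))+S0)-[x0,y0]+.5)*sc-.5).round().astype(np.int32);cv2.polylines(im,[uv],True,c,1)
cv2.imwrite("pics/f2.png",im)
E
```

```text
side [(-0.1, 184), (-0.08, 190), (-0.06, 192), (-0.04, 192), (-0.02, 190), (0.0, 187), (0.02, 182), (0.04, 177), (0.06, 173), (0.08, 168), (0.1, 164), (0.12, 162), (0.14, 160)]
top [(-0.1, 79), (-0.08, 106), (-0.06, 145), (-0.04, 182), (-0.02, 204), (0.0, 212), (0.02, 203), (0.04, 184), (0.06, 160), (0.08, 133), (0.1, 108), (0.12, 90), (0.14, 78)]
```

View pics/f2.png

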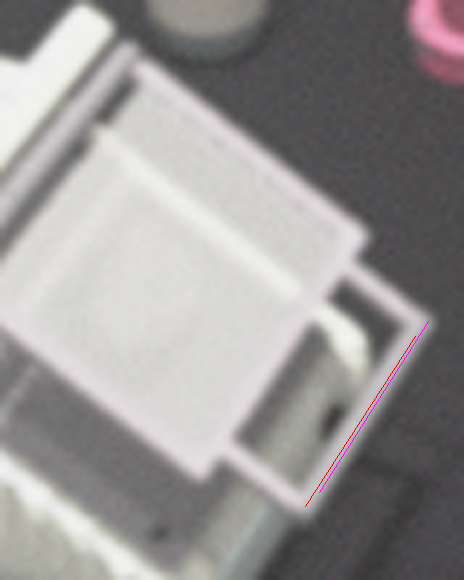

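The top view puts the handle at joint 0.00. The side view agrees, and the gripper is well clear, so I am handing in.

```bash
python3 -c "
from workcell import bot
print(bot.get_obs()['wrist_force'],bot.get_obs()['time']);print(bot.job_done())"
```

```text
[-0.00319066 -0.46214645 -0.13352475] 20.1
the job is handed in; nothing more can be done
None
```

I fitted the grey/white hex-hub rotor onto the shaft, let it go, closed the guard fully and handed the job in at about 20 s. `bot.job_done()` gives no verdict, so what follows is from my own checks.

- **Rotor:** I gripped it by two hub flats, turned it about 200° and tilted it 30°. It slid onto the shaft with almost no force and stopped hard at about 41 N, with its underside 0.3 mm from the estimated home position. After I let go, both cameras matched the seated model.
- **Guard:** I gripped the handle and swung it round its arc. It ended at joint 0.00 by both the arm's position and the top view. In the side view the handle peaked at a slightly lower angle, about −0.05, still below the 0.08 limit.
- **Surroundings:** In the last side picture the bottles, beaker and jar were upright and the look-alikes were untouched. The gripper was well clear and read about 0 N.

One early disagreement: the first side-view-only fits of the shaft's flat were ambiguous. I used the 22° on which the top view and the plausible side fit agreed, and the smooth insertion bore that out.

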